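# Fit the collar and offer the lock ring up to its groove on a stub axle

## Task

Drop the flanged steel collar over the stub axle, flange down, right home in the recess of the wheel hub, and let go of it. Then take the lock-ring pliers from the rack, spread the lock ring with them by its open ends and slide it down over the stub until it is level with the groove just above the collar. Finish while holding it there, pliers squeezed, the ring spread around the groove and hanging from the pliers alone, neither resting on the collar nor let snap in; touch the ring only with the pliers and leave the other goods on the table where they are.

Things in the scene. Friction and masses are not known exactly. Their poses are not given: they have to be found in the camera images.
- hub: Grey cast wheel hub, fixed on the table, with the bright steel stub axle upright in its middle. Origin: centre of the underside; z up the stub. Flange 140 mm across, 12 mm high; five studs on a 114 mm circle, tops at 32 mm; boss 88 mm across, top at 35 mm, with a recess 62 mm across, 6 mm deep. Stub 40 mm across up to 75 mm, then a tapered nose, 29 mm across at its top at 84 mm.
- hub_recess (a point): Centre of the recess's floor, on the stub's axis, 29 mm above the hub's underside. A seated collar has its underside here and its top level with the groove's lower edge.
- hub_groove (a point): Middle of the groove on the stub's axis, 63 mm above the hub's underside; z up. The groove is 36 mm across and 8 mm wide (59 to 67 mm above the hub's underside).
- collar_center (a point): Loose bright steel collar (about 165 g) standing on the table flange down; this point is on its axis half-way up, 15 mm above its underside; z from the flange to the plain end. 30 mm high; flange 58 mm across, 6 mm thick, at the bottom; above it a plain tube 49 mm across; bore 43 mm right through.
- rack: Fixed low tool rack, 80 (x) x 250 (y) mm, wooden foot and ends, steel top plate 8 mm thick, upper face 80 mm above the table. Origin: centre of the underside. The pliers hang in a slot in the middle of the plate, 52 mm along y, 12 mm along x. A pin punch stands 98 mm to either side of the middle along y, tops at 115 mm.
- pliers_grip (a point): Point midway between the handles of the loose lock-ring pliers at the height to take them, 75 mm above the rack's plate; z up. The handles stand apart along y, flat-sided, 15 mm wide along x, sleeves from 38 mm below to 13 mm above this point. At rest they lean outward 0.2 rad each, so fingers first meet them at their tops, 62 mm apart over the outer faces (57 mm here); fully squeezed they are upright and 30 mm apart.
- block: Fixed wooden packing block under the lock ring, 46 (x) x 56 (y) x 25 mm high; origin: centre of the underside. The ring's open ends stick out past its edge on the +x side, so that the blades can pass down through the gap.
- clip_center (a point): Centre of the bore of the loose lock ring lying flat on the block, mid-thickness (2 mm above its underside); z up, x from the centre to the open gap. Bore 38.4 mm relaxed, thickness 4 mm, section 5 mm wide; ends turned outward as ears reaching 31 mm from here. Place the blades in the gap, 28 mm from here along x, and press the ears apart along y.
- clip_end_l (a point): Middle of the gap side of the ring's ear, where the blade bears, on its +y side, mid-thickness, 28.3 mm along x and 10 mm along y from clip_center when relaxed.
- clip_end_r (a point): The same on the -y side. The distance between the two ends is the gap: 20 mm relaxed, about 39 mm fully spread.
- pliers: Lock-ring pliers (about 160 g), hanging upright in the rack, jaws down, resting on their pivot block on the plate; lift straight up. Origin: centre of the block's underside, axes as pliers_grip. Squeezing the handles spreads the jaws: the spring takes 9 N to start, 14 N at the end, 10 N more with the ring on; a stop ends the squeeze at the right spread. Even spread, the jaws pass the rack's slot.
- clip: The lock ring: dark spring-steel horseshoe snap ring, 20 g. Origin: centre of the bore on its underside; axes as clip_center. The gap takes 2 N to start opening, about 9 N at 39 mm. The back stays and the sides swing out: fully spread it clears the stub by about 1.5 mm all round when the stub's axis is 2.6 mm from clip_center towards the gap, and the blades, reaching below the ring, just clear the collar.
- collar: The flanged collar as a whole; origin: centre of the underside of its flange, z to the plain end.
- bearing: Bystander: loose steel ball bearing 52 mm across, 15 mm high.
- spanner: Bystander: loose spanner, 190 mm long.
- hammer: Bystander: loose hammer, 270 mm long.
- grease_tin: Bystander: loose grease tin, 76 mm across, 75 mm high.
- oil_bottle: Bystander: loose oil bottle, 60 mm across, 160 mm high.
- wheel_nut: Bystander: loose flanged wheel nut, 32 mm across, 22 mm high.
- screwdriver: Bystander: loose screwdriver, 200 mm long.
- pliers_tip (a point): Middle between the feet of the pliers' two flat blades at rest, 138 mm below pliers_grip; axes the same. Blades 5 mm wide along x, 13 mm tall below a shoulder 4 mm proud outwards. Width over both blades, 5 mm above their feet: 13 mm at rest, 40 mm at the stop, about 0.8 mm more per mm the handle tops close. With the grip unmoved on the handles the feet sink 2 mm in a full squeeze.
There are look-alikes about, which are no part of the job. What is shaped like the pliers but orange is not meant. There is more than one size of the block; the one meant has the size given above.

How it is judged:
On the way, in this order (a step that is already met when the one before it is completed fails the run):
1. the collar sits home in the hub's recess, flange down, and has been let go (horizontal distance between collar_center and hub_recess below 0.004 m and z of collar in the frame of hub_recess below 0.0025 m and angle between collar's own z axis and vertical below 0.08 rad and contact force between the fingers and collar below 0.1 N), for 0.2 s.
2. the lock ring has been spread and lifted off its block with the pliers (distance between clip_end_l and clip_end_r above 0.028 m and height (world z) of clip_center above 0.045 m and contact force between pliers and clip above 1 N and contact force between clip and block below 0.05 N), for 0.2 s.
At the end, for the whole second after the job is handed in: Collar home in the recess, flange down (2.5 mm up, 4 mm sideways). Ring around the stub, at rest, within 2 mm of mid-groove height, centre within 6 mm of the axis, tilt under 0.12 rad, gap over 32 mm, gripped by the squeezed pliers in the fingers, under 0.2 N on the collar and 3 N on the hub (horizontal distance between clip_center and hub_groove below 0.006 m and z of clip_center in the frame of hub_groove between -0.002 and 0.002 m and angle between clip's own z axis and vertical below 0.12 rad and distance between clip_end_l and clip_end_r above 0.032 m and contact force between pliers and clip above 1 N and contact force between the fingers and pliers above 3 N and contact force between clip and collar below 0.2 N and contact force between clip and hub below 3 N and linear speed of clip below 0.02 m/s and horizontal distance between collar_center and hub_recess below 0.004 m and z of collar in the frame of hub_recess below 0.0025 m and angle between collar's own z axis and vertical below 0.08 rad); the arm keeps its last pose, push and grip.
It fails at once if the fingers must not touch the lock ring: only the pliers are used on it (contact force between the fingers and clip above 0.5 N).
It fails at once if the other goods on the table must stay where they are (20 mm) (distance of any of bearing, spanner, hammer, grease_tin, oil_bottle, wheel_nut, screwdriver from where it was at the start of the episode above 0.02 m).
It also fails if it takes over 72 s, if anything falls off the work surface, if the arm or the gripper's body presses on something with over 40 N, if the wrist force passes 120 N, or if a joint passes its speed limit or range.

## Robot

A 7-joint arm with a two-finger parallel gripper is mounted at the origin on the work surface. World frame = base frame: x ahead of the robot, y to its left, z up, the work surface at z = 0. Lengths are in m, angles in rad, forces in N, time in s.
With the tool pointing down it reaches from about 0.425 to 0.875 m from the base axis. Payload 8.4 kg.
Tool frame: the origin (TCP) lies at the centre of the arm's flange, where the gripper is bolted on; the fingertips stand 182 mm ahead of it and the grasp point (between the pads) lies 164 mm ahead of it; z points along the fingers, y is the line along which they close (so a half turn about z gives the same grasp; the last joint's range is limited). The gripper opens to 87 mm and grips with 3 to 60 N. Pads are 19 mm wide; open, the fingers measure 117 mm over their backs; the gripper's body (75 mm by 190 mm) begins 51 mm behind the grasp point.
Start: joints at [-0.099, 0.333, 0.04, 1.465, -0.013, 1.343, -0.059], TCP at [0.65, -0, 0.405] pointing down, gripper open.
Joint ranges: [-2.58, 2.58], [-0.38, 2.09], [-1.3, 1.39], [0.25, 2.4], [-1.5, 4.64], [0.08, 2.09], [-2.65, 2.65]. Speed limits (rad/s): [2.22, 2.22, 2.79, 2.79, 3.14, 3.14, 3.14].

## Interface

Orientations are given as a unit quaternion [w, x, y, z].
In Python, from bench import manip gives the robot as it stands.
- The arm moves only by the tool drive_tool, never from a script. Its argument "motion" is a list that holds one entry, the list of rows, each a list of 7 numbers: the turn, a rotation vector about the tool's x, y, z in rad, then the shift along the tool's x, y, z in m, then the opening, from 0 (shut) to 1 (fully open). In form: [[[ax, ay, az, x, y, z, hand], ...]]. A call has 1 to 20 rows; each row is the pose to reach, as a shift and turn from the pose commanded when the call began, along the tool's axes at that moment; what a row does not reach only later rows make up. A row lasts 1/8 s, in which the tool goes at most 62.5 mm and 10.7 degrees, less where a joint would pass 70% of its speed; a pose out of reach is approached as far as the arm can. A call with a gripper value outside its range is refused whole. The fingers move at their own pace and stop on an object; "squeeze" is the grip in N (left out, the last holds). Time passes only in rows, so rows that repeat a pose let the fingers close. It gives the time, the measured TCP pose, the force, the opening and the grip force at its end, in the units of the state.
- manip.get_state(): the state, without advancing time (a new reading comes with each control period).
- manip.capture(name): name is "scene" or "side" or "wrist"; returns the picture (480x640x3 uint8, red, green, blue); there is no depth.
- manip.calibration(name): a dict with "camera_matrix" (3x3 intrinsics, pixels), "extrinsics" (4x4, takes a point from world to camera coordinates); the wrist camera has in their place "T_tool_cam" (4x4, takes a point from camera to tool coordinates, whose origin is the TCP and whose axes are the flange's). Camera axes: x right, y up, looking along -z (the intrinsics and any distortion apply to the point x, -y, -z); pixel columns grow to the right and rows downward; lengths in m; the calibration is good to about 2 mm. A picture is of the moment at which its call begins: read the wrist's pose just before it. calibration takes no time and is no camera call.
- manip.finish_job(): hands the job in; it is judged then, once.
The state is a dict: "time": time; "joints": joint angles; "dq": joint speeds; "joint_torque": joint torques, N m; "tool_pos": TCP position; "tool_rot": TCP orientation; "contact_force": force on the tool from outside, world axes, zero at the start; "moment": the same for the moment, N m; "grip_width": finger opening in m; "grasp_force": force on a finger pad.
Only numpy, scipy, OpenCV 4.12 (cv2) and the standard library are available. Lean on these libraries where they do the work, as an engineer would, in place of code of your own. Each camera call takes 0.05 s, during which the arm holds its last target. There are 200 camera calls.

## Working session

There is one attempt and no reset: what is moved stays moved. The work goes in short steps, Python scripts to look and compute and a tool call to move; the robot and the scene stay as the last step left them, time stands still between calls to the robot, and variables do not carry over. Pictures are saved under pics/ and viewed, at most 10 in all, crops included, and the job is handed in when it is done.

Besides the shell and the picture viewer there is one more tool, called after "Request:" by a JSON object that holds its "method" and its "body", one argument or row to a line. drive_tool: Moves the arm, as the interface text tells. Its arguments: {"type":"object","properties":{"motion":{"type":"array","items":{"type":"array","items":{"type":"array","items":{"type":"number"}}}},"squeeze":{"type":"number"}},"required":["motion"]}

```bash
ls; mkdir -p pics; cat > h.py <<'E'
import numpy as np, cv2
from bench import manip
from scipy.spatial.transform import Rotation as R
def T_tool(s=None):
    s=s or manip.get_state(); q=s["tool_rot"]; T=np.eye(4)
    T[:3,:3]=R.from_quat([q[1],q[2],q[3],q[0]]).as_matrix(); T[:3,3]=s["tool_pos"]; return T
def cam(name,T=None):
    c=manip.calibration(name); K=np.array(c["camera_matrix"])
    if name=="wrist": E=np.linalg.inv((T if T is not None else T_tool())@np.array(c["T_tool_cam"]))
    else: E=np.array(c["extrinsics"])
    return K,E
def ray(C,uv):
    K,E=C; p=np.linalg.inv(K)@[uv[0],uv[1],1]; d=np.array([p[0],-p[1],-p[2]])
    W=np.linalg.inv(E); d=W[:3,:3]@d; return W[:3,3],d/np.linalg.norm(d)
def onz(C,uv,z):
    o,d=ray(C,uv); return o+d*(z-o[2])/d[2]
def proj(C,P):
    K,E=C; p=E[:3,:3]@np.array(P)+E[:3,3]; q=K@[p[0],-p[1],-p[2]]; return q[:2]/q[2]
def tri(r1,r2):
    (a,d),(b,e)=r1,r2; A=np.stack([d,-e],1); t=np.linalg.lstsq(A,b-a,rcond=None)[0]
    p,q=a+t[0]*d,b+t[1]*e; return (p+q)/2,np.linalg.norm(p-q)
def snap(name,fn):
    T=T_tool(); im=manip.capture(name); cv2.imwrite(f"pics/{fn}.png",im[:,:,::-1]); np.save(f"pics/{fn}_T.npy",T); return im,cam(name,T)
E
cat > a.py <<'E'
from h import *
for n in ["scene","side","wrist"]:
    im,C=snap(n,n+"0"); print(n,{k:np.round(v,4).tolist() if not isinstance(v,str) else v for k,v in manip.calibration(n).items()})
print(manip.get_state())
E
python3 a.py
```

```text
pics
scene {'camera_matrix': [[471.2036, 0.0, 313.2272], [0.0, 471.2036, 237.2959], [0.0, 0.0, 1.0]], 'extrinsics': [[0.0195, 0.9998, 0.0089, -0.0012], [-0.7452, 0.0086, 0.6668, 0.352], [0.6666, -0.0196, 0.7452, -1.6998], [0.0, 0.0, 0.0, 1.0]]}
side {'camera_matrix': [[549.2032, 0.0, 319.5612], [0.0, 549.2032, 250.9311], [0.0, 0.0, 1.0]], 'extrinsics': [[0.7714, -0.6361, 0.017, -0.4235], [0.3199, 0.4107, 0.8538, -0.2767], [-0.5501, -0.6532, 0.5203, -0.9354], [0.0, 0.0, 0.0, 1.0]]}
wrist {'camera_matrix': [[407.7005, 0.0, 319.5897], [0.0, 407.7005, 237.7071], [0.0, 0.0, 1.0]], 'T_tool_cam': [[0.0005, 0.9546, 0.2978, 0.0827], [1.0, -0.0002, -0.001, -0.0002], [-0.0009, 0.2978, -0.9546, 0.0197], [0.0, 0.0, 0.0, 1.0]]}
{'time': 0.15, 'joints': array([-0.09919751,  0.33375426,  0.03988588,  1.46609149, -0.0134268 ,
        1.34329744, -0.05851015]), 'dq': array([ 6.05795842e-04, -3.06977100e-03, -3.81892749e-04, -2.38626314e-03,
        9.09781860e-05,  6.73736517e-06, -7.30781524e-04]), 'joint_torque': array([ 1.24259990e-03, -6.56844234e+01,  1.33660264e+00, -4.04110801e+01,
       -5.95439016e-02,  4.17590642e-02, -1.22402304e-05]), 'tool_pos': array([ 6.49855359e-01, -1.09559219e-05,  4.04048510e-01]), 'tool_rot': array([-4.31928021e-04,  7.07122542e-01,  7.07090728e-01, -4.75348707e-04]), 'contact_force': array([-0.17953767, -0.17115604,  0.1676514 ]), 'moment': array([-0.01220997,  0.00082657, -0.02709604]), 'grasp_force': 0.0, 'grip_width': 0.08696290082619933}
```

View pics/scene0.png

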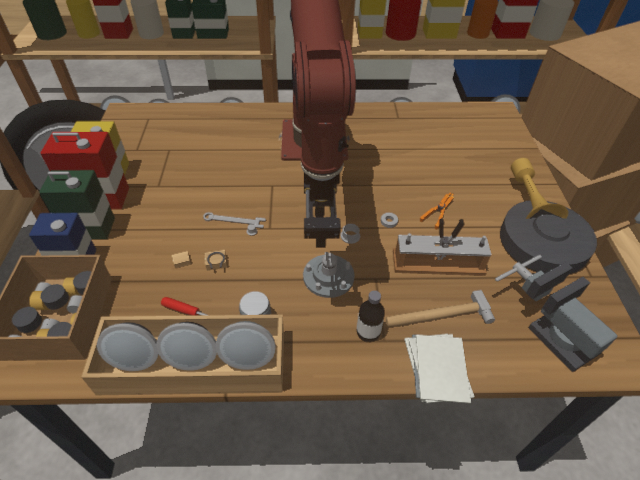

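View pics/side0.png

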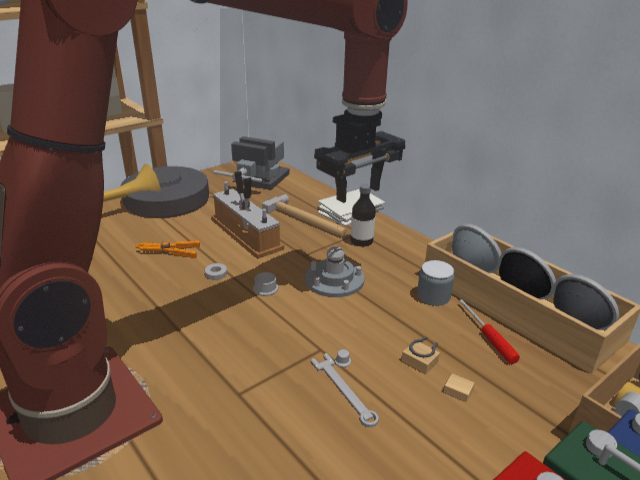

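```bash
cat > b.py <<'E'
from h import *
S=cam("scene");D=cam("side")
for n,a,b,z in [("collartop",(350,229),(265,277),.03),("hubflange",(328.5,276),(334,277),.012),("stubtop",(329,250),(335,253),.084),("ring",(216,260),(423,348),.027),("rackplate",(444,244),(246,211),.08),("bearing",(390,219),(216,270),.015),("oil top",(375,297),(365,191),.16),("nut",(252,228),(343,354),.02),("tin",(254,300),(437,269),.075)]:
    print(n,onz(S,a,z).round(4),onz(D,b,z).round(4),[np.round(v,4) for v in tri(ray(S,a),ray(D,b))])
E
python3 b.py
```

```text
collartop [0.4681 0.0985 0.03  ] [0.4711 0.1007 0.03  ] [array([0.4697, 0.0983, 0.0318]), np.float64(0.0002)]
hubflange [0.6241 0.0302 0.012 ] [0.6122 0.0239 0.012 ] [array([0.6188, 0.0309, 0.0053]), np.float64(0.0006)]
stubtop [0.5929 0.0305 0.084 ] [0.6055 0.0162 0.084 ] [array([0.6024, 0.0235, 0.087 ]), np.float64(0.0168)]
ring [ 0.5768 -0.2765  0.027 ] [ 0.5731 -0.2817  0.027 ] [array([ 0.5754, -0.2784,  0.0242]), np.float64(0.0029)]
rackplate [0.5721 0.3406 0.08  ] [0.5643 0.3179 0.08  ] [array([0.572 , 0.3381, 0.0736]), np.float64(0.0112)]
bearing [0.4146 0.2238 0.015 ] [0.4095 0.2144 0.015 ] [array([0.4125, 0.2233, 0.0107]), np.float64(0.004)]
oil top [0.796  0.1222 0.16  ] [0.7696 0.0976 0.16  ] [array([0.7898, 0.1217, 0.1473]), np.float64(0.0066)]
nut [ 0.4516 -0.1872  0.02  ] [ 0.447  -0.1933  0.02  ] [array([ 0.4494, -0.1889,  0.0165]), np.float64(0.0029)]
tin [ 0.7424 -0.1581  0.075 ] [ 0.748 -0.161  0.075] [array([ 0.7451, -0.16  ,  0.0768]), np.float64(0.0051)]
```

View pics/wrist0.png

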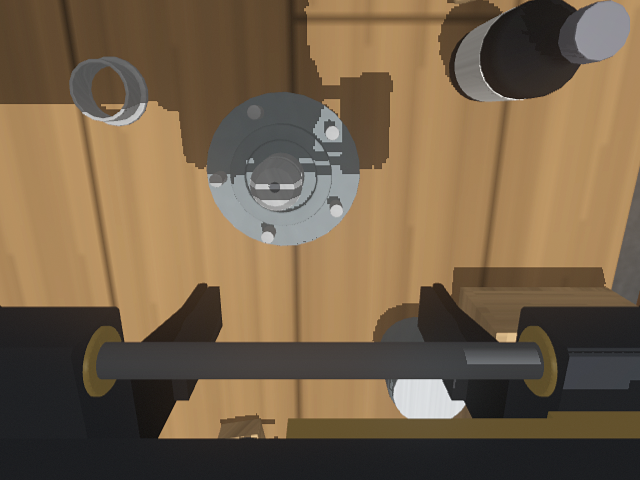

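Request:
{"method": "drive_tool", "body": {
  "motion": [
    [[0, 0, 0, -0.005, -0.055, 0.037, 1], [0, 0, 0, -0.01, -0.11, 0.075, 1], [0, 0, 0, -0.01, -0.11, 0.075, 1], [0, 0, 0, -0.01, -0.11, 0.075, 1]]
  ]
}}

```text
time: 0.65
tool_pos: [0.54, -0.01, 0.3301]
tool_rot: [0.0, 0.707, 0.707, 0.0]
contact_force: [0.6, -0.1, 0.2]
grip_width: 0.0869
grasp_force: 0.0
```

```bash
cat > c.py <<'E'
from h import *
im,C=snap("wrist","w1"); print(T_tool()[:3,3].round(4))
E
python3 c.py
```

```text
[ 0.541  -0.0099  0.3309]
```

View pics/w1.png

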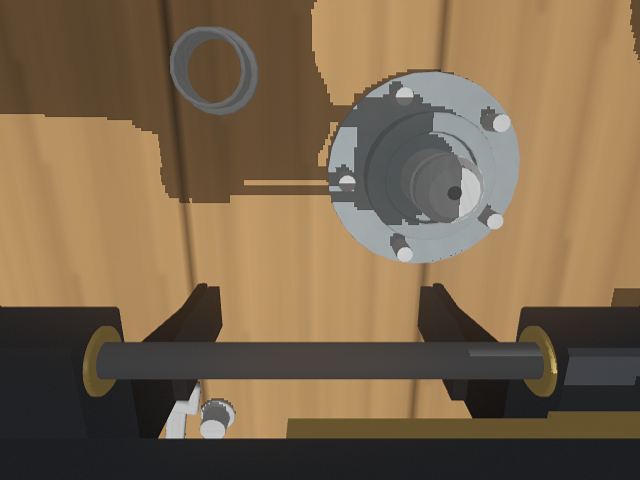

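```bash
cat > d.py <<'E'
from h import *
A=cam("wrist",np.load("pics/wrist0_T.npy"));B=cam("wrist",np.load("pics/w1_T.npy"))
print("dot",onz(A,(275,187),.084),onz(B,(455,193),.084),tri(ray(A,(275,187)),ray(B,(455,193))))
for f,C,(x0,y0,x1,y1),kind in [("wrist0",A,(190,80,375,260),"h"),("w1",B,(325,60,530,275),"h"),("wrist0",A,(55,45,160,135),"c"),("w1",B,(160,15,270,125),"c")]:
    im=cv2.imread(f"pics/{f}.png"); hsv=cv2.cvtColor(im,cv2.COLOR_BGR2HSV)
    m=((hsv[:,:,1]<70)).astype(np.uint8); mm=np.zeros_like(m); mm[y0:y1,x0:x1]=m[y0:y1,x0:x1]
    cs,_=cv2.findContours(mm,cv2.RETR_EXTERNAL,cv2.CHAIN_APPROX_NONE); c=max(cs,key=cv2.contourArea)
    h=cv2.convexHull(c); 
    e=cv2.fitEllipse(h); print(f,kind,e, cv2.contourArea(h))
    for z in ([.012] if kind=="h" else [.0,.006,.03]):
        P=np.array([onz(C,p[0],z)[:2] for p in h]).astype(np.float32)*1000
        print("  z",z,cv2.minEnclosingCircle(P))
E
python3 d.py
```

```text
dot [0.61631261 0.02845958 0.084     ] [0.61635015 0.02839643 0.084     ] (array([0.61632046, 0.02844408, 0.08408525]), np.float64(6.085649707354932e-05))
wrist0 h ((282.8597412109375, 168.4590606689453), (151.6687774658203, 155.45877075195312), 139.2433319091797) 18433.5
  z 0.012 ((616.1041870117188, 28.420827865600586), 70.02143096923828)
w1 h ((423.60626220703125, 167.28318786621094), (186.69781494140625, 198.26609802246094), 46.02632522583008) 28931.0
  z 0.012 ((617.1845092773438, 27.812744140625), 71.99219512939453)
wrist0 c ((108.76961517333984, 90.34353637695312), (67.60545349121094, 82.1321029663086), 114.6946792602539) 4265.0
  z 0.0 ((461.86090087890625, 99.12687683105469), 34.667781829833984)
  z 0.006 ((464.7926025390625, 98.8704833984375), 34.126365661621094)
  z 0.03 ((476.51947021484375, 97.84495544433594), 31.960718154907227)
w1 c ((214.2147979736328, 69.3421859741211), (83.6377944946289, 94.61302185058594), 134.39036560058594) 6159.0
  z 0.0 ((465.63836669921875, 99.96414184570312), 31.608551025390625)
  z 0.006 ((467.0730285644531, 99.4363021850586), 30.99753189086914)
  z 0.03 ((472.8111877441406, 97.3241958618164), 28.5533504486084)
```

```bash
cat >> d.py <<'E'
    if kind=="c":
        Q={z:np.array([onz(C,p[0],z)[:2] for p in h]) for z in (0,.006,.03)}
        print("x right",Q[0][:,0].max()-.029,Q[.006][:,0].max()-.029,"x left",Q[.03][:,0].min()+.0245,Q[.006][:,0].min()+.029,"y",[(Q[z][:,1].min()+.029,Q[z][:,1].max()-.029) for z in (0,.006)])
E
python3 d.py|grep right
```

```text
x right 0.46743649433635326 0.4698282370082605 x left 0.46914372945576716 0.4597569716395016 y [(np.float64(0.09902336189252943), np.float64(0.09791511592104227)), (np.float64(0.09922149275821653), np.float64(0.09722475814302503))]
x right 0.4678170915188716 0.4686488860212711 x left 0.469056693377011 0.4653998850894542 y [(np.float64(0.09922434781886863), np.float64(0.09899902087457071)), (np.float64(0.09927127431564699), np.float64(0.0979290471325083))]
```

Request:
{"method": "drive_tool", "body": {
  "motion": [
    [[0, 0, 0, 0.045, -0.03, 0.0, 1], [0, 0, 0, 0.09, -0.06, 0.01, 1], [0, 0, 0, 0.109, -0.071, 0.05, 1], [0, 0, 0, 0.109, -0.071, 0.1, 1], [0, 0, 0, 0.109, -0.071, 0.138, 1], [0, 0, 0, 0.109, -0.071, 0.138, 1], [0, 0, 0, 0.109, -0.071, 0.138, 0.5], [0, 0, 0, 0.109, -0.071, 0.138, 0.4], [0, 0, 0, 0.109, -0.071, 0.138, 0.4], [0, 0, 0, 0.109, -0.071, 0.138, 0.4], [0, 0, 0, 0.109, -0.071, 0.138, 0.4], [0, 0, 0, 0.109, -0.071, 0.088, 0.4], [0, 0, 0, 0.109, -0.071, 0.038, 0.4], [0, 0, 0, 0.109, -0.071, 0.038, 0.4]]
  ],
  "squeeze": 20
}}

```text
time: 2.45
tool_pos: [0.4702, 0.0993, 0.2953]
tool_rot: [0.002, 0.707, 0.707, 0.003]
contact_force: [0.6, -1.0, -1.9]
grip_width: 0.0487
grasp_force: 20.0
```

```bash
cat > c.py <<'E'
from h import *
im,C=snap("wrist","w2"); print(manip.get_state()["tool_pos"],manip.get_state()["contact_force"],manip.get_state()["joints"].round(2))
E
python3 c.py
```

```text
[0.46935358 0.09910937 0.29300455] [-0.56421604 -0.22908233 -3.62776581] [-0.23  0.09 -0.08  2.    0.01  1.05 -0.31]
```

View pics/w2.png

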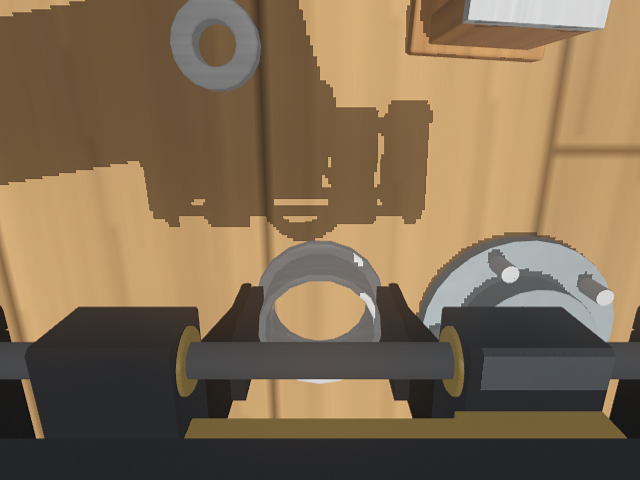

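Request:
{"method": "drive_tool", "body": {
  "motion": [
    [[0, 0, 0, -0.02, 0.045, -0.015, 0.4], [0, 0, 0, -0.04, 0.09, -0.015, 0.4], [0, 0, 0, -0.0715, 0.147, -0.015, 0.4], [0, 0, 0, -0.0715, 0.147, -0.01, 0.4], [0, 0, 0, -0.0715, 0.147, 0.005, 0.4], [0, 0, 0, -0.0715, 0.147, 0.015, 0.4], [0, 0, 0, -0.0715, 0.147, 0.025, 0.4]]
  ]
}}

```text
time: 3.38
tool_pos: [0.6151, 0.0283, 0.2657]
tool_rot: [-0.0, 0.707, 0.708, -0.0]
contact_force: [0.3, -0.4, -1.8]
grip_width: 0.049
grasp_force: 20.0
```

Request:
{"method": "drive_tool", "body": {
  "motion": [
    [[0, 0, 0, 0, 0, 0.007, 0.4], [0, 0, 0, 0, 0, 0.014, 0.4], [0, 0, 0, 0, 0, 0.022, 0.4], [0, 0, 0, 0, 0, 0.03, 0.4], [0, 0, 0, 0, 0, 0.03, 0.4]]
  ]
}}

```text
time: 4.0
tool_pos: [0.6158, 0.0275, 0.236]
tool_rot: [-0.0, 0.707, 0.707, -0.0]
contact_force: [0.5, -0.1, -2.0]
grip_width: 0.0491
grasp_force: 20.0
```

Request:
{"method": "drive_tool", "body": {
  "motion": [
    [[0, 0, 0, 0, 0, 0.008, 0.4], [0, 0, 0, 0, 0, 0.013, 0.4], [0, 0, 0, 0, 0, 0.016, 0.4], [0, 0, 0, 0, 0, 0.0165, 0.4]]
  ]
}}

```text
time: 4.5
tool_pos: [0.6161, 0.0278, 0.2209]
tool_rot: [-0.0, 0.707, 0.707, 0.0]
contact_force: [-3.5, 2.2, 9.0]
grip_width: 0.049
grasp_force: 20.0
```

Request:
{"method": "drive_tool", "body": {
  "motion": [
    [[0, 0, 0, 0, 0, 0.0, 1], [0, 0, 0, 0, 0, 0.0, 1], [0, 0, 0, 0, 0, 0.0, 1], [0, 0, 0, 0, 0, -0.03, 1], [0, 0, 0, 0, 0, -0.09, 1], [0, 0, 0, 0.0, 0, -0.15, 1], [0, 0, 0, 0.06, 0, -0.2, 1], [0, 0, 0, 0.12, -0.02, -0.2, 1], [0, 0, 0, 0.18, -0.04, -0.2, 1], [0, 0, 0, 0.2, -0.045, -0.2, 1], [0, 0, 0, 0.2, -0.045, -0.2, 1]]
  ]
}}

```text
time: 5.88
tool_pos: [0.5696, 0.2311, 0.4202]
tool_rot: [-0.001, 0.705, 0.709, 0.0]
contact_force: [-0.2, -0.7, 0.2]
grip_width: 0.0872
grasp_force: 0.0
```

```bash
cat > e.py <<'E'
from h import *
print(manip.get_state()["tool_pos"],manip.get_state()["joints"].round(2))
w,_=snap("wrist","w3"); s,_=snap("scene","s3"); d,_=snap("side","d3")
up=lambda a,k:cv2.resize(a[:,:,::-1],None,fx=k,fy=k,interpolation=cv2.INTER_CUBIC)
r1=up(s[235:285,165:245],5); r2=up(d[325:375,390:470],5)       # 400x250
r3=up(d[245:300,295:375],5)[:300]; 
w=cv2.resize(w[:,:,::-1],(400,300))
img=np.vstack([np.hstack([r1,r2]),np.hstack([cv2.resize(r3,(400,300)),w])]); cv2.imwrite("pics/comp3.png",img)
E
python3 e.py
```

```text
[0.56955864 0.23110597 0.42017798] [-0.37  0.26 -0.1   1.53  0.03  1.36 -0.47]
```

View pics/comp3.png

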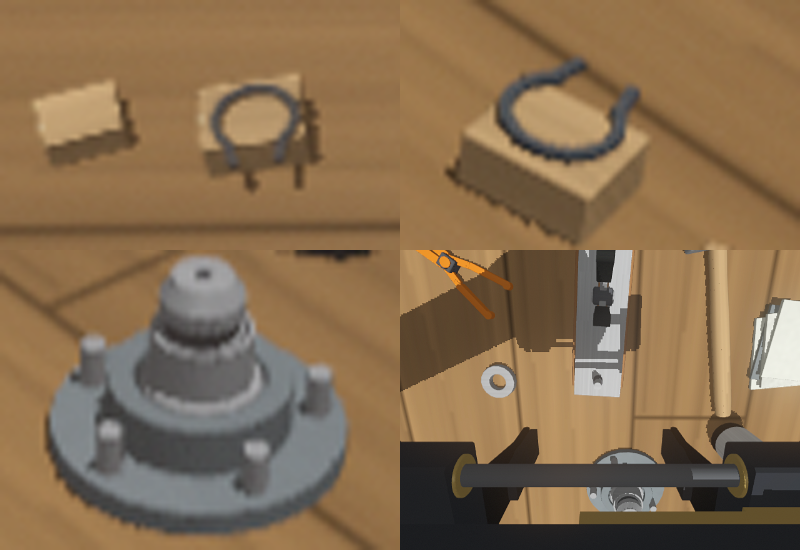

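Request:
{"method": "drive_tool", "body": {
  "motion": [
    [[0, 0, 0.18, 0.012, -0.007, 0, 1], [0, 0, 0.36, 0.024, -0.014, 0, 1], [0, 0, 0.54, 0.036, -0.021, 0, 1], [0, 0, 0.72, 0.048, -0.028, 0, 1], [0, 0, 0.9, 0.06, -0.035, 0, 1], [0, 0, 1.08, 0.072, -0.042, 0, 1], [0, 0, 1.26, 0.084, -0.049, 0, 1], [0, 0, 1.44, 0.096, -0.055, 0, 1], [0, 0, 1.571, 0.109, -0.061, 0, 1], [0, 0, 1.571, 0.109, -0.061, 0, 1], [0, 0, 1.571, 0.109, -0.061, 0, 1]]
  ]
}}

```text
time: 7.4
tool_pos: [0.5109, 0.3351, 0.4202]
tool_rot: [0.0, 1.0, 0.0, 0.0]
contact_force: [-0.6, -0.2, -0.2]
grip_width: 0.0869
grasp_force: 0.0
```

```bash
cat > e.py <<'E'
from h import *
print(T_tool().round(3),manip.get_state()["joints"].round(2))
w,_=snap("wrist","w4")
E
python3 e.py
```

```text
[[ 1.     0.001  0.     0.511]
 [ 0.001 -1.    -0.001  0.335]
 [ 0.     0.001 -1.     0.42 ]
 [ 0.     0.     0.     1.   ]] [-0.66  0.25  0.    1.54 -0.    1.35 -2.22]
```

View pics/w4.png

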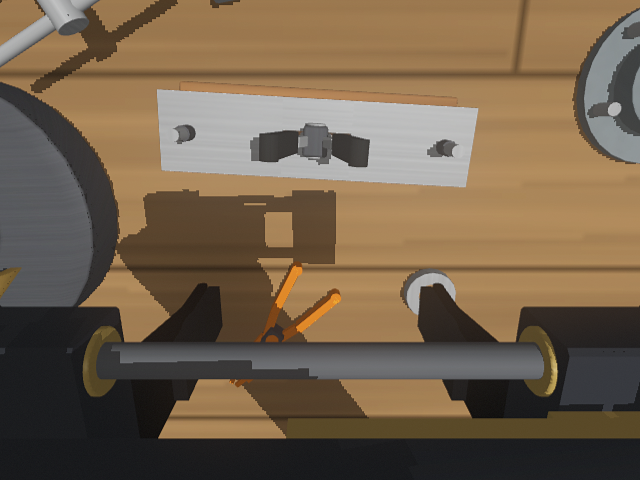

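```bash
cat > f.py <<'E'
from h import *
C=cam("wrist",np.load("pics/w4_T.npy")); im=cv2.imread("pics/w4.png"); hsv=cv2.cvtColor(im,cv2.COLOR_BGR2HSV)
m=np.zeros(im.shape[:2],np.uint8); m[80:195,140:490]=((hsv[:,:,1]<60)&(hsv[:,:,2]>110))[80:195,140:490]
c=max(cv2.findContours(m,cv2.RETR_EXTERNAL,cv2.CHAIN_APPROX_NONE)[0],key=cv2.contourArea)
P=np.array([onz(C,p[0],.08)[:2] for p in cv2.convexHull(c)]).astype(np.float32)*1000
r=cv2.minAreaRect(P); print("plate",r)
box=cv2.boxPoints(r); c0=box.mean(0)/1000
# punches
m2=np.zeros_like(m); 
a=np.deg2rad(r[2]); e1=np.array([np.cos(a),np.sin(a)]); e2=np.array([-e1[1],e1[0]])
ly=e1 if abs(e1[1])>abs(e1[0]) else e2; ly=ly*np.sign(ly[1]); lx=np.array([ly[1],-ly[0]]); print("ly",ly,"yaw",np.arctan2(-ly[0],ly[1]))
D=(hsv[:,:,2]<75).astype(np.uint8); Dm=np.zeros_like(D); Dm[110:180,240:380]=D[110:180,240:380]
S=cam("scene"); F=cam("side")
for s in (-1,1):
    t=np.array([*(c0+ly*s*.0295),.168]); print("handle top pred",s,"w4",proj(C,t),"s3",proj(S,t),"d3",proj(F,t))
    t=np.array([*(c0+ly*s*.098),.115]); print("punch top pred",proj(C,t),proj(S,t),proj(F,t))
n,l,st,ce=cv2.connectedComponentsWithStats(Dm); print(st[1:],ce[1:].round(1))
vis=im[80:200,140:500].copy()
def crop(f,u,v,h,w,k):
    a=cv2.imread(f"pics/{f}.png")[v-h:v+h,u-w:u+w]; return cv2.resize(a,None,fx=k,fy=k,interpolation=cv2.INTER_CUBIC)
top=cv2.resize(vis,(800,267)); bot=np.hstack([crop("s3",445,238,33,50,4),crop("d3",245,205,33,50,4)])
cv2.imwrite("pics/comp4.png",np.vstack([top,bot]))
E
python3 f.py
```

```text
plate ((571.9788818359375, 337.9870910644531), (239.890625, 60.1685676574707), 86.8930435180664)
ly [0.05420005 0.9985301 ] yaw -0.05422662032592102
handle top pred -1 w4 [367.69277899 152.92095609] s3 [438.80086586 220.92552467] d3 [248.28244636 180.07631426]
punch top pred [458.03009678 151.06677562] [408.52037212 234.05377298] [263.50726518 209.52041716]
handle top pred 1 w4 [262.42749348 146.97244905] s3 [462.06623642 221.64851532] d3 [236.627433   172.23996009]
punch top pred [171.83308567 134.80458971] [483.33420827 236.41551831] [225.35821725 182.13292747]
[[ 306  125    1    1    1]
 [ 303  129    1    2    2]
 [ 259  131   40   31 1035]
 [ 303  134    1    1    1]
 [ 327  135    1    2    2]
 [ 332  134   37   33  973]
 [ 322  142    1    2    2]
 [ 322  147    5   11   46]
 [ 302  152    1    1    1]
 [ 305  156   12    1   12]] [[306.  125. ]
 [303.  129.5]
 [277.3 145.3]
 [303.  134. ]
 [327.  135.5]
 [350.3 149.3]
 [322.  142.5]
 [323.9 151.9]
 [302.  152. ]
 [310.5 156. ]]
```

View pics/comp4.png

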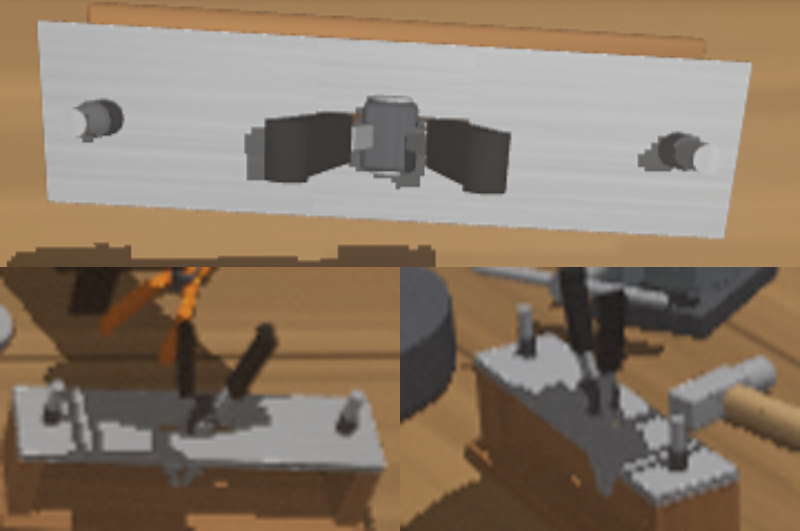

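Request:
{"method": "drive_tool", "body": {
  "motion": [
    [[0, 0, 0.03, 0.03, -0.002, 0, 1], [0, 0, 0.054, 0.061, -0.003, 0.0, 1], [0, 0, 0.054, 0.061, -0.003, 0.01, 1], [0, 0, 0.054, 0.061, -0.003, 0.04, 1], [0, 0, 0.054, 0.061, -0.003, 0.075, 1], [0, 0, 0.054, 0.061, -0.003, 0.101, 1], [0, 0, 0.054, 0.061, -0.003, 0.101, 1]]
  ]
}}

```text
time: 8.32
tool_pos: [0.57, 0.3386, 0.3168]
tool_rot: [0.001, 1.0, -0.027, -0.002]
contact_force: [0.1, 0.3, 0.0]
grip_width: 0.0871
grasp_force: 0.0
```

Request:
{"method": "drive_tool", "body": {
  "motion": [
    [[0, 0, 0, 0, 0, 0, 0.8], [0, 0, 0, 0, 0, 0, 0.7], [0, 0, 0, 0, 0, 0, 0.66], [0, 0, 0, 0, 0, 0, 0.66], [0, 0, 0, 0, 0, 0, 0.66], [0, 0, 0, 0, 0, 0, 0.66]]
  ],
  "squeeze": 25
}}

```text
time: 9.07
tool_pos: [0.5712, 0.3395, 0.32]
tool_rot: [-0.0, 1.0, -0.027, 0.0]
contact_force: [-0.2, 0.5, 5.9]
grip_width: 0.058
grasp_force: 10.2
```

Request:
{"method": "drive_tool", "body": {
  "motion": [
    [[0, 0, 0, 0, 0, -0.01, 0.66], [0, 0, 0, 0, 0, -0.03, 0.66], [0, 0, 0, 0, 0, -0.06, 0.66], [0, 0, 0, 0, 0, -0.09, 0.66], [0, 0, 0, 0, 0, -0.12, 0.66], [0, 0, 0, 0, 0, -0.13, 0.66], [0, 0, 0, 0, 0, -0.13, 0.66]]
  ]
}}

```text
time: 9.95
tool_pos: [0.571, 0.3395, 0.4498]
tool_rot: [-0.0, 1.0, -0.027, 0.0]
contact_force: [0.1, 0.1, -2.2]
grip_width: 0.0571
grasp_force: 9.3
```

```bash
cat > g.py <<'E'
from h import *
w,_=snap("wrist","w5"); d,_=snap("side","d5"); s=manip.get_state(); print(s["tool_pos"],s["contact_force"],s["grip_width"])
T=T_tool(); print(proj(cam("side"),(T@[0,0,.303,1])[:3]), proj(cam("side"),(T@[0,0,.164,1])[:3]))
cv2.imwrite("pics/comp5.png",np.hstack([cv2.resize(w[200:440,170:470],(400,320)),cv2.resize(d[60:260,180:430],(400,320))])[:,:,::-1])
E
python3 g.py
```

```text
[0.57082756 0.33943251 0.44798084] [-0.12092007  0.01989013 -2.12643616] 0.057554895985633556
[242.09727187 184.48825873] [238.88362158 131.55330102]
```

View pics/comp5.png

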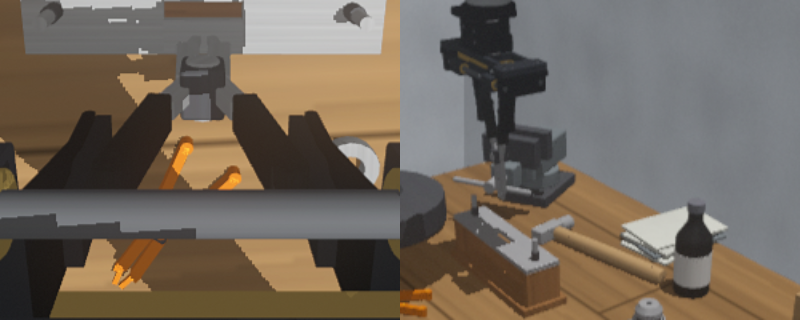

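Request:
{"method": "drive_tool", "body": {
  "motion": [
    [[0, 0, 0, -0.001, 0.015, 0, 0.66], [0, 0, -0.01, -0.003, 0.045, 0, 0.66], [0, 0, -0.02, -0.005, 0.085, 0, 0.66], [0, 0, -0.03, -0.007, 0.13, 0, 0.66], [0, 0, -0.04, -0.009, 0.175, 0, 0.66], [0, 0, -0.054, -0.0115, 0.22, 0, 0.66], [0, 0, -0.054, -0.014, 0.265, 0, 0.66], [0, 0, -0.054, -0.016, 0.31, 0, 0.66], [0, 0, -0.054, -0.0185, 0.355, 0, 0.66], [0, 0, -0.054, -0.021, 0.4, 0, 0.66], [0, 0, -0.054, -0.0235, 0.445, 0, 0.66], [0, 0, -0.054, -0.026, 0.49, 0, 0.66], [0, 0, -0.054, -0.028, 0.535, 0.0, 0.66], [0, 0, -0.054, -0.03, 0.575, 0.01, 0.66], [0, 0, -0.054, -0.032, 0.605, 0.03, 0.66], [0, 0, -0.054, -0.0326, 0.62, 0.05, 0.66], [0, 0, -0.054, -0.0326, 0.62, 0.05, 0.66], [0, 0, -0.054, -0.0326, 0.62, 0.05, 0.66]]
  ]
}}

```text
time: 12.3
tool_pos: [0.5053, -0.2766, 0.3995]
tool_rot: [-0.0, 1.0, 0.001, 0.0]
contact_force: [0.6, 0.9, -1.8]
grip_width: 0.0571
grasp_force: 9.3
```

```bash
cat > g.py <<'E'
from h import *
w,_=snap("wrist","w6"); d,_=snap("side","d6"); s=manip.get_state(); print(T_tool().round(4),s["contact_force"],s["grip_width"],s["joints"].round(2))
E
python3 g.py
```

```text
[[ 1.000e+00  1.800e-03  1.200e-03  5.055e-01]
 [ 1.800e-03 -1.000e+00  2.000e-04 -2.766e-01]
 [ 1.200e-03 -2.000e-04 -1.000e+00  4.000e-01]
 [ 0.000e+00  0.000e+00  0.000e+00  1.000e+00]] [ 0.08517149  1.16945414 -2.15813914] 0.05774783161328387 [ 0.03  0.19  0.45  1.68 -0.09  1.29 -1.07]
```

View pics/w6.png

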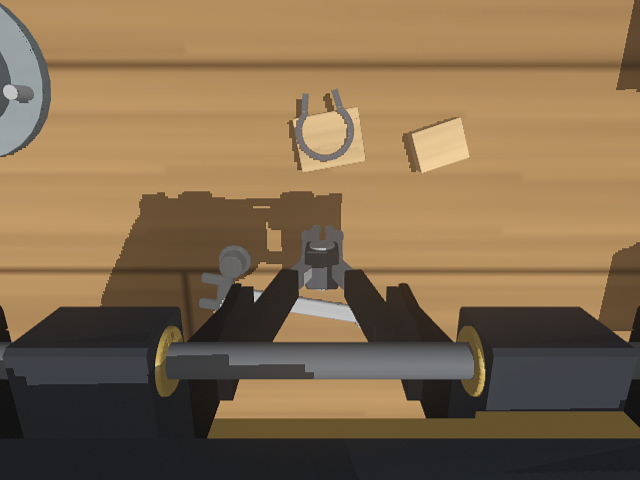

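```bash
cat > ring.py <<'E'
from h import *
from scipy.optimize import least_squares
def ring(f,name,box,z=.027,C=None):
    C=C or cam(name,np.load(f"pics/{f}_T.npy")); im=cv2.imread(f"pics/{f}.png"); hsv=cv2.cvtColor(im,cv2.COLOR_BGR2HSV)
    x0,y0,x1,y1=box; m=np.zeros(im.shape[:2],np.uint8); m[y0:y1,x0:x1]=(hsv[:,:,1]<85)[y0:y1,x0:x1]
    n,l,st,_=cv2.connectedComponentsWithStats(m,connectivity=8); m=(l==1+st[1:,4].argmax())
    v,u=np.nonzero(m); P=np.array([onz(C,(a,b),z)[:2] for a,b in zip(u,v)])
    c=P.mean(0); 
    for _ in range(10):
        k=np.linalg.norm(P-c,axis=1)<.0255
        c=least_squares(lambda p:np.linalg.norm(P[k]-p,axis=1)-.0217,c,loss="soft_l1",f_scale=.001).x
    r=np.linalg.norm(P-c,axis=1); E=P[r>.027]; d=E.mean(0)-c; a=np.arctan2(d[1],d[0])
    lx=np.array([np.cos(a),np.sin(a)]); ly=np.array([-lx[1],lx[0]]); s=(E-c)@ly
    ends=[E[s>0].mean(0),E[s<0].mean(0)]
    e=ends[0]-ends[1]; print(f,"n",len(u),"ctr",c.round(4),"rms",np.std(r[k]).round(4),"yaw",a.round(3),"yaw ears",np.arctan2(-e[0],e[1]).round(3),"maxr",r.max().round(4),"ear sep",np.linalg.norm(e).round(4),"ear x",((E-c)@lx).max().round(4), "r rng",np.percentile(r[k],[5,50,95]).round(4))
    return c,a,ends
if __name__=="__main__":
    ring("w6","wrist",(285,80,375,175)); ring("d6","side",(400,330,445,370)); ring("s3","scene",(195,245,235,275))
    # triangulate ring mass centroid across w6 and d6/s3
    S=cam("scene");D=cam("side");W=cam("wrist",np.load("pics/w6_T.npy"))
    for z in (.022,.027,.032): print(z,[np.round(ring("w6","wrist",(285,80,375,175),z)[0]-ring("d6","side",(400,330,445,370),z)[0],4)])
E
python3 ring.py
```

```text
w6 n 1083 ctr [ 0.5713 -0.28  ] rms 0.0016 yaw 0.128 yaw ears 0.135 maxr 0.0353 ear sep 0.0259 ear x 0.0324 r rng [0.0195 0.0222 0.0245]
d6 n 176 ctr [ 0.5729 -0.2797] rms 0.0021 yaw 0.181 yaw ears 0.164 maxr 0.0358 ear sep 0.0266 ear x 0.0332 r rng [0.0188 0.0219 0.0251]
s3 n 84 ctr [ 0.5706 -0.2786] rms 0.0018 yaw 0.016 yaw ears 0.152 maxr 0.0347 ear sep 0.0255 ear x 0.0336 r rng [0.0191 0.0224 0.0249]
w6 n 1083 ctr [ 0.5709 -0.2801] rms 0.0016 yaw 0.125 yaw ears 0.133 maxr 0.036 ear sep 0.0264 ear x 0.0331 r rng [0.0197 0.0224 0.0247]
d6 n 176 ctr [ 0.5775 -0.2763] rms 0.0021 yaw 0.177 yaw ears 0.16 maxr 0.0363 ear sep 0.0263 ear x 0.0336 r rng [0.0188 0.0221 0.0252]
0.022 [array([-0.0066, -0.0038])]
w6 n 1083 ctr [ 0.5713 -0.28  ] rms 0.0016 yaw 0.128 yaw ears 0.135 maxr 0.0353 ear sep 0.0259 ear x 0.0324 r rng [0.0195 0.0222 0.0245]
d6 n 176 ctr [ 0.5729 -0.2797] rms 0.0021 yaw 0.181 yaw ears 0.164 maxr 0.0358 ear sep 0.0266 ear x 0.0332 r rng [0.0188 0.0219 0.0251]
0.027 [array([-0.0016, -0.0003])]
w6 n 1083 ctr [ 0.5718 -0.28  ] rms 0.0016 yaw 0.123 yaw ears 0.131 maxr 0.0346 ear sep 0.0255 ear x 0.0317 r rng [0.0193 0.0219 0.0243]
d6 n 176 ctr [ 0.5682 -0.2832] rms 0.0021 yaw 0.208 yaw ears 0.185 maxr 0.0354 ear sep 0.0263 ear x 0.0332 r rng [0.0186 0.0218 0.025 ]
0.032 [array([0.0035, 0.0032])]
```

```bash
cat > t.py <<'E'
from h import *
C=cam("wrist",np.load("pics/w6_T.npy")); T=np.load("pics/w6_T.npy")
im=cv2.imread("pics/w6.png"); hsv=cv2.cvtColor(im,cv2.COLOR_BGR2HSV)
for p in [(0,0,.303),(0,.008,.303),(.0025,.008,.303),(-.0025,.008,.303),(0,.008,.29),(0,.012,.29),(0,0,.24)]: print(p,proj(C,(T@[*p,1])[:3]).round(1))
m=hsv[:,:,1]<85
for r in range(218,262): print(r,''.join(("#" if hsv[r,c,2]<80 else "+" if hsv[r,c,2]<130 else "o") if m[r,c] else '.' for c in range(292,352)))
D=cam("side"); T6=np.load("pics/d6_T.npy")
for p in [(0,0,.303),(0,.008,.303),(0,-.008,.303)]: print(p,proj(D,(T6@[*p,1])[:3]).round(1))
im=cv2.imread("pics/d6.png"); hsv=cv2.cvtColor(im,cv2.COLOR_BGR2HSV); m=hsv[:,:,1]<85
u,v=proj(D,(T6@[0,0,.303,1])[:3]).astype(int)
for r in range(v-22,v+8): print(r,''.join(("#" if hsv[r,c,2]<80 else "+" if hsv[r,c,2]<130 else "o") if m[r,c] else '.' for c in range(u-25,u+25)), u-25)
E
python3 t.py
```

```text
(0, 0, 0.303) [320.2 229.6]
(0, 0.008, 0.303) [331.3 229.6]
(0.0025, 0.008, 0.303) [331.3 226.3]
(-0.0025, 0.008, 0.303) [331.2 233. ]
(0, 0.008, 0.29) [331.8 234.8]
(0, 0.012, 0.29) [337.6 234.8]
(0, 0, 0.24) [320.5 260. ]
218 ............................................................
219 ............................................................
220 ............................................................
221 ............................................................
222 ............................................................
223 ............................................................
224 ............................................................
225 ......................++++++.....+.+++++....................
226 .....................++++++++....++++++++...................
227 ....................+++++++++....+++++++++..................
228 ...................++++++++++....+++++++++..................
229 ...................++++++++++....++++++++++.................
230 ............+++++++++++++++++....++++++++++++++++...........
231 ...........++++++++++++++++
[... 3146 characters left out ...]
....................++++.++++++................ 375
329 .......................++++.++++++................ 375
330 .......................++++.+++++................. 375
331 ........................+++++++................... 375
332 ...........................++++................... 375
333 ...........................+++.................... 375
334 .................................................. 375
335 .................................................. 375
336 .................................................. 375
337 ................................................++ 375
338 ..............................................++++ 375
339 ..........................................o++++++# 375
```

Request:
{"method": "drive_tool", "body": {
  "motion": [
    [[0, 0, -0.05, 0.02, 0, 0, 0.685], [0, 0, -0.1, 0.05, -0.001, 0, 0.685], [0, 0, -0.135, 0.08, -0.002, 0.01, 0.685], [0, 0, -0.135, 0.093, -0.002, 0.03, 0.685], [0, 0, -0.135, 0.093, -0.002, 0.045, 0.685], [0, 0, -0.135, 0.093, -0.002, 0.05, 0.685], [0, 0, -0.135, 0.093, -0.002, 0.05, 0.685]]
  ]
}}

```text
time: 13.28
tool_pos: [0.597, -0.2762, 0.3493]
tool_rot: [-0.0, 0.998, 0.067, -0.0]
contact_force: [-1.2, 0.5, -1.2]
grip_width: 0.0599
grasp_force: 2.8
```

```bash
cat > t2.py <<'E'
from h import *
import sys
f=sys.argv[1]; w,C=snap("wrist",f"w{f}"); s=manip.get_state(); T=T_tool(); print(T[:3,3].round(4),"yaw",np.arctan2(T[1,0],T[0,0]).round(3),s["contact_force"].round(1),s["grip_width"],s["grasp_force"])
hsv=cv2.cvtColor(w,cv2.COLOR_RGB2HSV)
print(proj(C,(T@[0,0,.303,1])[:3]).round(1))
def asc(hsv,r0,r1,c0,c1):
    for r in range(r0,r1): print(r,''.join(("#" if hsv[r,c,2]<60 else "+" if hsv[r,c,2]<100 else "o" if hsv[r,c,2]<150 else "O") if hsv[r,c,1]<85 else '.' for c in range(c0,c1)))
print("cols from 280"); asc(hsv,200,262,280,360)
E
python3 t2.py 7
```

```text
[ 0.5972 -0.2763  0.3499] yaw 0.134 [-0.3 -0.4 -0.3] 0.059531783100250396 2.8303500598877918
[320.5 229.2]
cols from 280
200 ................................................................................
201 ................................................................................
202 ................................................................................
203 ................................................................................
204 ................................................................................
205 ................................................................................
206 ................................................................................
207 ................................................................................
208 ................................................................................
209 ................................................................................
210 ................................................................................
211 ........................................
[... 3590 characters left out ...]
oo...+++++++........
254 ..........o++++++...oooo+++++++++++++++++++++++++++++++++++oooo..+++++++........
255 ..........o++++++..ooooo+++++++++++++++++++++++++++++++++++ooooo.+++++++........
256 ..........o++++++.oooooo+++++++++++++++++++++++++++++++++++oooooo+++++++........
257 ..........o++++++ooooooo+++++++++++++++oooo++++++++++++++++oooooo+++++++........
258 ..........o++++++ooooooo+++++++++++++++oooo++++++++++++++++ooooooo++++++........
259 ..........ooo+++oooooooo+++oo++++++++++oooo++++++++++++++++oooooooo+++++........
260 ..........ooo++oooooooooooooooooooooooooooo+++++++++++++++oooooooooo++++........
261 ..........ooo+ooooooooooooooooooooooooooooooooo+++++ooooooooooooooooo++.........
```

Request:
{"method": "drive_tool", "body": {
  "motion": [
    [[0, 0, 0, 0, 0, 0, 0.66], [0, 0, 0, 0, 0, 0, 0.66]]
  ]
}}

```text
time: 13.58
tool_pos: [0.5978, -0.276, 0.3499]
tool_rot: [0.0, 0.998, 0.067, 0.0]
contact_force: [0.5, -0.2, -1.3]
grip_width: 0.0579
grasp_force: 9.2
```

```bash
cat > t3.py <<'E'
from h import *
import sys
f=sys.argv[1]; d,D=snap("side",f"d{f}"); s=manip.get_state(); T=T_tool(); print(T[:3,3].round(4),s["contact_force"].round(1),s["grip_width"],s["grasp_force"])
hsv=cv2.cvtColor(d,cv2.COLOR_RGB2HSV)
c=proj(D,(T@[0,0,.303,1])[:3]); print("tip pred",c.round(1),"grip",proj(D,(T@[0,0,.164,1])[:3]).round(1),"blk top",proj(D,(T@[0,0,.227,1])[:3]).round(1)); u,v=c.astype(int)
print("col0",u-30)
for r in range(v-75,v+25): print(r,''.join(("#" if hsv[r,c,2]<60 else "+" if hsv[r,c,2]<100 else "o" if hsv[r,c,2]<150 else "O") if hsv[r,c,1]<85 else '.' for c in range(u-30,u+30)))
E
python3 t3.py 8
```

```text
[ 0.5978 -0.2759  0.3498] [-0.3  0.8 -1.3] 0.05775831496602966 9.210283703378082
tip pred [430.5 333.3] grip [439.9 273.3] blk top [435.5 301.5]
col0 400
258 ....................###########....................#########
259 ....................############...................#########
260 .....................#############oOOOOoo..........#########
261 .....................#############+OOOOOOOOOo.....+#########
262 .....................#############+OOOOOOOOOOOo.....########
263 .....................#############oOOOOOOOOOOOOOo.....######
264 .....................#############OOOOOOOOOOOOOOOOo......###
265 .....................#############OOOOOOOOOOOOOOOOOo.....###
266 .....................#############OOOOOOOOOOOOOOOOOOo...####
267 .....................#############OOOOOOOOOOOOOOOOOOO..#####
268 ....................##############OOOOOOOOOOOOOOOOOOOo+#####
269 ....................##############oOOOOOOOOOOOOOOOOOOo######
270 ....................##############oOOOOOOOOOOOOOOOOOO+######
271 ....................##############oOOOOOOOOOOOOOOOOo########
272 ...................#############
[... 4853 characters left out ...]
##+...................###.........................
348 ..........###...................+##.........................
349 ..........###+...................##+........................
350 ..........+###..................+##.........................
351 ...........####.................###.........................
352 ............####+..............+###.........................
353 .............#####+...........+###+.........................
354 ...............######+++.+++#####+..........................
355 ................+##############+............................
356 ..................+##########++.............................
357 ......................+++++.................................
```

```bash
python3 t2.py 8 | sed -n 1,36p
```

```text
[ 0.5978 -0.2759  0.3496] yaw 0.135 [-0.  -0.1 -0.5] 0.057500809604793104 9.209736317720854
[320.1 229.7]
cols from 280
200 ................................................................................
201 ................................................................................
202 ................................................................................
203 ................................................................................
204 ................................................................................
205 ................................................................................
206 ................................................................................
207 ................................................................................
208 ................................................................................
209 ................................................................................
210 ................................................................................
211 .........................................
[... 1124 characters left out ...]
ooo.................
225 .....................oooooooooooooooooo......oooooooooooooooooo.................
226 ....................+oooooooooooooooooo......oooooooooooooooooo.................
227 ....................+oooooooooooooooooo......oooooooooooooooooo.................
228 ....................+oooooooooooooooooo......ooooooooooooooooooo................
229 ....................+oooooooooooooooooo......oooooooooooooooooo.................
230 ....................+oooooooooooooooooo......oooooooooooooooooo.................
231 ...................+++ooooooooooooooooo.....oooooooooooooooooo+.................
232 ...................+++ooooooooooooooooo.....oooooooooooooooooo+.................
```

```bash
cat > k.py <<'E'
from h import *
from ring import ring
T=np.load("pics/w8_T.npy");C=cam("wrist",T); I=np.linalg.inv(T)
tl=lambda p:(I@[*p,1])[:3].round(4)
print("blade",tl(onz(C,(321.7,219.5),.0475)),"ear tips",tl(onz(C,(321,216.5),.029)),"ear l/r inner",tl(onz(C,(308.5,219),.029)),tl(onz(C,(333.5,219),.029)))
a=.135; c=np.array([.5715,-.280]); lx=np.array([np.cos(a),np.sin(a)])
print("expected ear tip from w6",tl([*(c+lx*.031),.029]),"blade target",tl([*(c+lx*.028),.027]))
# side view: ear tips and blades
D=cam("side")
for z in (.027,): print("side ear tips", onz(D,(425,337),z), onz(D,(436.5,343),z), "exp", c+lx*.031)
for p in [(431.8,330),(436.5,332)]: print("side blade foot",tl(onz(D,p,.0475)))
E
python3 k.py
```

```text
blade [0.0078 0.0011 0.3023] ear tips [0.0053 0.0007 0.3208] ear l/r inner [ 0.0034 -0.0089  0.3208] [0.0034 0.0102 0.3208]
expected ear tip from w6 [0.0042 0.0004 0.3208] blade target [0.0012 0.0004 0.3228]
side ear tips [ 0.60081381 -0.26252894  0.027     ] [ 0.6047823  -0.28836097  0.027     ] exp [ 0.60221794 -0.2758277 ]
side blade foot [ 0.0092 -0.0032  0.3023]
side blade foot [0.0104 0.0067 0.3023]
```

Request:
{"method": "drive_tool", "body": {
  "motion": [
    [[0, 0, 0, -0.003, 0, 0, 0.66], [0, 0, 0, -0.0063, -0.0004, 0, 0.66], [0, 0, 0, -0.0063, -0.0004, 0.004, 0.66], [0, 0, 0, -0.0063, -0.0004, 0.008, 0.66], [0, 0, 0, -0.0063, -0.0004, 0.008, 0.66]]
  ]
}}

```text
time: 14.3
tool_pos: [0.5915, -0.2762, 0.3406]
tool_rot: [-0.0, 0.998, 0.067, -0.0]
contact_force: [-0.5, -0.7, -2.3]
grip_width: 0.0576
grasp_force: 9.2
```

```bash
python3 t2.py 9 | sed -n 1,42p
```

```text
[ 0.5915 -0.2762  0.3409] yaw 0.135 [-0.7 -0.6 -2.2] 0.05778191304431971 9.213517975449577
[320.4 229.6]
cols from 280
200 ................................................................................
201 ................................................................................
202 ................................................................................
203 ................................................................................
204 ................................................................................
205 ................................................................................
206 ................................................................................
207 ................................................................................
208 ................................................................................
209 ................................................................................
210 .......................++...................................+...................
211 .......................++++++.............
[... 1633 characters left out ...]
ooo+++..............
231 ..................++++ooooooooooooooooo......ooooooooooooooooo++++..............
232 .................+++++ooooooooooooooooo.....oooooooooooooooooo+++++.............
233 ................++++++oooooooooooooooooooooooooooooooooooooooo++++++............
234 ................++++++oooooo+++++ooooo+oooooooooooo++++ooooooo+++++++...........
235 ...............+++++++oooo++++++oo+oo++oooooooooooo++++++ooooo+++++++...........
236 ..............++++++++oooo+##++ooo++ooooooooooo+ooooo++++ooooo++++++++..........
237 ..............++++++++ooo++#++ooo+ooooooooooo+oooooooo++++oooo++++++++o.........
238 .............+++++++++ooo+##+oo+oooooooooooooooooooooo++++ooooo++++++++.........
```

Request:
{"method": "drive_tool", "body": {
  "motion": [
    [[0, 0, 0, 0.0005, 0, 0.005, 0.66], [0, 0, 0, 0.0005, 0, 0.01, 0.66], [0, 0, 0, 0.0005, 0, 0.016, 0.66], [0, 0, 0, 0.0005, 0, 0.016, 0.66]]
  ]
}}

```text
time: 14.85
tool_pos: [0.5919, -0.2761, 0.3245]
tool_rot: [-0.0, 0.998, 0.067, -0.001]
contact_force: [-0.3, 0.1, -1.5]
grip_width: 0.0577
grasp_force: 9.2
```

```bash
python3 t2.py 10 | sed -n 1,42p
```

```text
[ 0.592  -0.2762  0.3249] yaw 0.135 [-0.7 -0.  -1.9] 0.057867170284273 9.216143763451328
[320.5 229.6]
cols from 280
200 ................................................................................
201 ................................................................................
202 ................................................................................
203 ................................................................................
204 ................................................................................
205 ................................................................................
206 ................................................................................
207 ................................................................................
208 ................................................................................
209 ................................................................................
210 ................................................................................
211 ............................................
[... 1631 characters left out ...]
ooo+++..............
231 ...................+++ooooooooooooooooo......ooooooooooooooooo++++..............
232 ...................+++ooooooooooooooooo.....oooooooooooooooooo++++..............
233 ...................+++oooooooooooooooooooooooooooooooooooooooo++++..............
234 ..................++++oooooo++++ooooooooooooooooooo++++ooooooo++++..............
235 ..................++++oooo++++++ooooo+ooooooooooooo++++++ooooo+++++.............
236 ..................++++oooo+##++ooo+oooooooooooooooooo++++ooooo+++++.............
237 ..................++++ooo++#++o+oooooooooooooooooooooo++++oooo+++++.............
238 .................+++++ooo+##+oo+oooooooooooooooooooooo++++oooo++++++............
```

Request:
{"method": "drive_tool", "body": {
  "motion": [
    [[0, 0, 0, 0.0008, 0, 0, 0.62], [0, 0, 0, 0.0008, 0, 0, 0.57], [0, 0, 0, 0.0008, 0, 0, 0.52], [0, 0, 0, 0.0008, 0, 0, 0.47], [0, 0, 0, 0.0008, 0, 0, 0.42], [0, 0, 0, 0.0008, 0, 0, 0.37], [0, 0, 0, 0.0008, 0, 0, 0.32], [0, 0, 0, 0.0008, 0, 0, 0.3], [0, 0, 0, 0.0008, 0, 0, 0.3]]
  ],
  "squeeze": 38
}}

```text
time: 16.02
tool_pos: [0.5928, -0.2762, 0.3252]
tool_rot: [0.0, 0.998, 0.067, -0.0]
contact_force: [0.8, 0.1, -0.6]
grip_width: 0.0291
grasp_force: 38.0
```

```bash
python3 t2.py 11 | sed -n 1,48p
```

```text
[ 0.5928 -0.2762  0.3253] yaw 0.135 [ 0.  -0.2 -0.7] 0.029214070583113573 37.99922000616789
[320.2 229.7]
cols from 280
200 ................................................................................
201 ................................................................................
202 ................................................................................
203 ................................................................................
204 ................................................................................
205 ................................................................................
206 ................................................................................
207 ................................................................................
208 ................................................................................
209 ................................................................................
210 ................................................................................
211 .........................................
[... 2144 characters left out ...]
oooooooooooooo++o...
237 ........+++oooooooooooooo++++ooooooooooooooooooooooooo++++ooooooooooooooo+++o...
238 ........+++oooooooooooooo+++++ooooooooooooooooooooooo+++++ooooooooooooooo++++...
239 ........++++ooooooooooooo++++++oooooooooooooooooooo+++++++oooooooooooooo++++....
240 ........++++ooooooooooooo+++++++++ooooooooooooooo+++++++++oooooooooooooo++++....
241 ........+++++ooooooooooo++#+++++++++++++++++++++++++++++++ooooooooooooo+++++o...
242 .......++++++ooooooooooo++++++++++++++++++++++++++++++++++ooooooooooooo++++++...
243 .......+++++++oooooooooo++++++++++++++++++++++++++++++++++ooooooooooOo++++++++..
244 ......++++++++oooooooooo++++++++++++++++++++++++++++++++++ooooooooooOo++++++++..
```

Request:
{"method": "drive_tool", "body": {
  "motion": [
    [[0, 0, 0, 0, 0, -0.003, 0.3], [0, 0, 0, 0, 0, -0.008, 0.3], [0, 0, 0, 0, 0, -0.016, 0.3], [0, 0, 0, 0, 0, -0.03, 0.3], [0, 0, 0, 0, 0, -0.05, 0.3], [0, 0, 0, 0, 0, -0.07, 0.3], [0, 0, 0, 0, 0, -0.085, 0.3], [0, 0, 0, 0, 0, -0.095, 0.3], [0, 0, 0, 0, 0, -0.095, 0.3]]
  ]
}}

```text
time: 17.2
tool_pos: [0.5929, -0.2762, 0.421]
tool_rot: [0.0, 0.998, 0.067, 0.0]
contact_force: [-0.1, -0.0, -1.8]
grip_width: 0.0291
grasp_force: 38.0
```

```bash
python3 t2.py 12 | sed -n 1,40p; python3 t3.py 12 | sed -n '1,3p;70,110p'
```

```text
[ 0.5928 -0.2761  0.4201] yaw 0.135 [-0.3  0.7 -1.5] 0.02905414781435258 37.999041583389044
[319.8 230. ]
cols from 280
200 ................................................................................
201 ................................................................................
202 ................................................................................
203 ................................................................................
204 ................................................................................
205 ................................................................................
206 ................................................................................
207 ................................................................................
208 ................................................................................
209 ................................................................................
210 ................................................................................
211 .........................................
[... 3828 characters left out ...]
................++++++............................
320 ............................................................
321 ............................................................
322 ............................................................
323 ............................................................
324 ............................................................
325 ............................................................
326 ............................................................
327 ............................................................
328 ............................................................
329 ............................................................
```

```bash
cat > r.py <<'E'
from h import *
import sys
f=sys.argv[1]
im,S=snap("scene","s"+f); T=T_tool(); D=cam("side"); d=cv2.imread(f"pics/d{f}.png")
def dark(im,lim=62):
    h=cv2.cvtColor(im,cv2.COLOR_BGR2HSV); return (h[:,:,1]<110)&(h[:,:,2]<lim)
s=cv2.imread(f"pics/s{f}.png")
for n,C,i in (("scene",S,s),("side",D,d)):
    ctr=np.array([-.0216,.0009,.298]); t=np.linspace(0.9,2*np.pi-.9,41)
    print(n)
    for dt in (0,):
        q=np.array([proj(C,(T@[*(ctr+[.0242*np.cos(a),.0242*np.sin(a),0]),1])[:3]) for a in t]); q2=np.array([proj(C,(T@[*(ctr+[.0217*np.cos(a),.0217*np.sin(a),0]),1])[:3]) for a in t])
        print("pred outer u",q[:,0].min().round(1),q[:,0].max().round(1),"v max",q[:,1].max().round(1),"v min",q[:,1].min().round(1),"back",q[20].round(1))
    u,v=q[20].astype(int); print("col0",u-32)
    h=cv2.cvtColor(i,cv2.COLOR_BGR2HSV)
    for r in range(v-22,v+18): print(r,''.join(("#" if h[r,c,2]<60 else "+" if h[r,c,2]<100 else "o") if h[r,c,1]<95 else '.' for c in range(u-32,u+32)))
E
python3 r.py 12
```

```text
scene
pred outer u 200.3 219.2 v max 240.5 v min 228.5 back [209.7 228.6]
col0 177
206 ................................#...............................
207 ..................##............................................
208 ................................................................
209 ...................#.............#..............................
210 ................................................................
211 ..................................+.............................
212 .............................o...+oo............................
213 ...........................ooo...+oo............................
214 ..........................oooo#..#ooooo.........................
215 ..........................oo++....ooooooooooooo.................
216 ..........................oo+.....oooooooooooooooooooo.o........
217 .........................+ooo.....+oooooooooooooooooooooooooooo.
218 .......................#..ooooo...+ooooooooooooooooooooooooooooo
219 .........................#+oooo###++oooooooooooooooooooooooooooo
220 .......................++++oo+++++o.....ooooooo
[... 3884 characters left out ...]
..........
322 ................................................................
323 ................................................................
324 ................................................................
325 ................................................................
326 ................................................................
327 ................................................................
328 ................................................................
329 ................................................................
330 ................................................................
331 ................................................................
```

Request:
{"method": "drive_tool", "body": {
  "motion": [
    [[0, 0, 0, 0.003, -0.01, 0, 0.3], [0, 0, 0, 0.009, -0.03, 0, 0.3], [0, 0, 0, 0.017, -0.06, 0, 0.3], [0, 0, 0, 0.026, -0.095, 0, 0.3], [0, 0, 0, 0.036, -0.13, 0, 0.3], [0, 0, 0, 0.046, -0.165, 0, 0.3], [0, 0, 0, 0.056, -0.2, 0, 0.3], [0, 0, 0, 0.065, -0.235, 0, 0.3], [0, 0, 0, 0.0735, -0.265, 0, 0.3], [0, 0, 0, 0.08, -0.288, 0.0, 0.3], [0, 0, 0, 0.083, -0.2995, 0.005, 0.3], [0, 0, 0, 0.083, -0.2995, 0.018, 0.3], [0, 0, 0, 0.083, -0.2995, 0.018, 0.3]]
  ]
}}

```text
time: 18.98
tool_pos: [0.6343, 0.0307, 0.4005]
tool_rot: [0.0, 0.998, 0.067, -0.001]
contact_force: [0.6, -0.4, -1.8]
grip_width: 0.0291
grasp_force: 38.0
```

```bash
cat > q.py <<'E'
from h import *
import sys
f=sys.argv[1]
ims={n:snap(n,n[0]+"q"+f) for n in ("wrist","scene","side")}
s=manip.get_state(); T=T_tool(); I=np.linalg.inv(T); print(T[:3,3].round(4),"yaw",np.arctan2(T[1,0],T[0,0]).round(3),s["contact_force"].round(1),s["moment"].round(2),s["grip_width"],s["grasp_force"])
print("stub in tool",(I@[.6163,.0284,.063,1])[:3].round(4))
ctr=np.array([-.0216,.0009,.298])
for n in ("scene","side"):
    im,C=ims[n]; h=cv2.cvtColor(im,cv2.COLOR_RGB2HSV)
    st=proj(C,(.6163,.0284,.084)); bk=proj(C,(T@[*(ctr-[.0242,0,0]),1])[:3]); print(n,"stub top pred",st.round(1),"ring back pred",bk.round(1),"ring ctr+2.6",proj(C,(T@[*(ctr+[.0026,0,0]),1])[:3]).round(1))
    u,v=st.astype(int); print("col0",u-35)
    for r in range(v-24,v+26): print(r,''.join(("#" if h[r,c,2]<65 else "+" if h[r,c,2]<100 else "o" if h[r,c,2]<150 else "O") if h[r,c,1]<95 else '.' for c in range(u-35,u+35)))
E
python3 q.py 1
```

```text
[0.6348 0.0306 0.4023] yaw 0.133 [ 0.3 -0.8 -0.4] [0.01 0.07 0.02] 0.029305746350097372 37.99902269616723
stub in tool [-0.0186 -0.0004  0.3393]
scene stub top pred [328.6 256.9] ring back pred [326.5 244. ] ring ctr+2.6 [328.3 251.8]
col0 293
232 .............................................#........................
233 ............................................#.........................
234 ..................................#.#.....#.#.........................
235 ..........................................###.........................
236 ...................................##....+###.........................
237 ..................................###+..+++++.........................
238 ..................................++++###+++o.........................
239 ..................................++++###+++o.........................
240 ..................................o+++###+++..........................
241 ..................................o++######+..........................
242 ...................................+#######+..........................
243 ...........................
[... 6041 characters left out ...]
++++++#+ooo..............
266 ..........++++++++#+++++++++++++++++++++++++++++++++oooooOOOO.........
267 .........++++++++++++#++++++++++++++++++++++++++#+oooooooOOOOO........
268 ........+++++++++++++++++++++++++++++++++++++++++ooooooooooooo........
269 .......++++++++++++++#++++++++++++++++++++++++++ooooooooo+oooo........
270 ......++++++++++#+o+oo+++++++++++++++++++++++ooooooooooo++++oo........
271 ......++++++++++#+ooooo++++++++++++++++++++ooOooooooooooo+++ooo.......
272 .....+o+++++++++#+ooooo+++++++++++++++++++oOoooooooooooo+++ooooo......
273 .....oo+++++++++#+++oooo+++++++++++++++ooooooooooooo+oo++++ooooo......
274 .....ooooo+++++++++++ooooo+++++++++++++oooooooooooo++oo++++ooooo......
```

Request:
{"method": "drive_tool", "body": {
  "motion": [
    [[0, 0, 0, -0.005, 0, -0.01, 0.3], [0, 0, 0, -0.025, 0, -0.02, 0.3], [0, 0, 0, -0.05, 0, -0.02, 0.3], [0, 0, 0, -0.07, 0, -0.02, 0.3], [0, 0, 0, -0.075, 0, -0.02, 0.3], [0, 0, 0, -0.075, 0, -0.02, 0.3]]
  ]
}}

```text
time: 19.88
tool_pos: [0.5606, 0.0216, 0.4231]
tool_rot: [-0.0, 0.998, 0.067, 0.001]
contact_force: [-0.3, 0.1, -1.3]
grip_width: 0.029
grasp_force: 38.0
```

```bash
cat > v.py <<'E'
from h import *
w,C=snap("wrist","w13"); T=np.load("pics/w13_T.npy"); I=np.linalg.inv(T); print(T[:3,3].round(4))
h=cv2.cvtColor(w,cv2.COLOR_RGB2HSV)
u,v=proj(C,(.6163,.0284,.084)); print("pred dot",u,v,"pred blade row"); u,v=int(u),int(v)
print("col0",u-40)
for r in range(v-36,v+34): print(r,''.join(("#" if h[r,c,2]<65 else "+" if h[r,c,2]<100 else "o" if h[r,c,2]<150 else "O") if h[r,c,1]<95 else '.' for c in range(u-40,u+40)))
E
python3 v.py
```

```text
[0.5606 0.0216 0.4231]
pred dot 321.1510086783602 146.97097327272328 pred blade row
col0 281
110 ooOOOOOOOOOOOOOOOOOOOOOo+ooOOOOoOOOOOOOOOOOOOOOOOOoOOOoo+oOOOOOOOOOOOOOOOOOOOOOo
111 oOOOOOOOOOOOOOOOOOOOOOooOOOOoOOOOOOOOOOOOOOOOOOOOOOOOOOOo++oOOOOOOOOOOOOOOOOOOOO
112 oOOOOOOOOOOOOOOOOOOOo+oOOOoOOOOOOOOOOOOOOOOOOOOOOOOOOOOOOOo+oOOOOOOOOOOOOOOOOOOO
113 OOOOOOOOOOOOOOOOOOOooOOOoOOOOOOOOOOOOOOOOOOOOOOOOOOOOOOOOOO++oOOOOOOOOOOOOOOOOOO
114 OOOOOOOOOOOOOOOOOOooOOOOOOOOOOOOOOOOOOOOOOOOOOOOOOOOOOOOOOO++++OOOOOOOOOOOOOOOOO
115 OOOOOOOOOOOOOOOOoooOOOOOOOOOOOOOOOOOOOOOOOOOOOOOOOOOOOOOOOOOoOoooOOOOOOOOOOOOOOO
116 OOOOOOOOOOOOOOOooOOOoOOOOOOOOOoOOOOOOOOOOOOOOOOOOOOOOOOOOOOOOOO++oOOOOOOOOOOOOOO
117 OOOOOOOOOOOOOOooOOOoOOOOOOoOOOOOOOOOOOOOOOOOOOOOOOOOOOOOOOOOOOOo++oOOOOOOOOOOOOO
118 OOOOOOOOOOOOOo+OOOOOOOOOOoOOOOOOOOOOOooooOOOOOOOOOOOOOOOOOOOOOOOO++OOOOOOOOOOOOO
119 OOOOOOOOOOOOOooOOoOOOOooOOOOOOOOOOooo+++o+oooooooOOOOOOOOOOOOOOOOo+oOOOOOOOOOOOO
120 OOOOOOOOOOOOooOOoOOOooooOOOOOOOooooOooOOOOoOooo++ooOOOOOOOOOOOOOOOo+oOOOOOOOOOOO
121 OOOOOOOOOOOooOooOOOOoooOOOOOOOoooooOOOOOOOOOOOOOo++ooOOOOOOOOOOOOOO+
[... 4242 characters left out ...]
+oOOOOOOOOOOOOOOOOOo
172 +oOOOOOOOOOOOOOOOOOOooooOOOOoooOOOOOOOOOOOOOOOOOOOOOOOOOoo+ooOOOOOOOOOOOOOOOOOOO
173 ++oOOOOOOOOOOOOOOOOOOOooooOOOOoOOOOOOOOOOOOOOOOOOOOOOOOo++oOOOOOOOOOOOOOOOOOOOOO
174 OOoOOOOOOOOOOOOOOOOOOOOOooooOOooooOOOOOOOOOOOOOOoOOOooo+oOOOOOOOOOOOOOOOOOOOOOOO
175 OOOoOOOOOOOOOOOOOOOOOOOOOOooooooOOOOOOOoooooOOOOooooo+oOOOOOOOOOOOOOOOOOOOOOOOOO
176 OOOo+oOOOOOOOOOOOOOOOOOOOOOOooooooooOOOooooooooooo+ooOOOOOOOOOOOOOOOOOOOOOOOOOOO
177 OOOOOoOOOOOOOOOOOOOOOOOOOOOOOOOOoo+oooooooooo++ooOOOOOOOOOOOOOOOOOOOOOOOOOOOOOOO
178 OOOOo+ooOOOOOOOOOOOOOOOOOOOOOOOOOOOOooooooooooOOOOOOOOOOOOOOOOOOOOOOOOOOOOOOOOOO
179 OOOOOOoooOOOOOOOOOOOOOOOOOOOOOOOOOOOOOOOOOOOOOOOOOOOOOOOOOOOOOOOOOOOOOOOoOOOOOOO
```

Request:
{"method": "drive_tool", "body": {
  "motion": [
    [[0, 0, 0, 0.005, 0, 0, 0.3], [0, 0, 0, 0.025, 0, 0, 0.3], [0, 0, 0, 0.05, -0.001, 0.0, 0.3], [0, 0, 0, 0.07, -0.0013, 0.005, 0.3], [0, 0, 0, 0.075, -0.0013, 0.015, 0.3], [0, 0, 0, 0.075, -0.0013, 0.02, 0.3], [0, 0, 0, 0.075, -0.0013, 0.026, 0.3], [0, 0, 0, 0.075, -0.0013, 0.032, 0.3], [0, 0, 0, 0.075, -0.0013, 0.038, 0.3], [0, 0, 0, 0.075, -0.0013, 0.038, 0.3]]
  ]
}}

```text
time: 21.18
tool_pos: [0.6344, 0.0331, 0.3838]
tool_rot: [-0.0, 0.998, 0.067, -0.0]
contact_force: [-0.2, 0.2, -1.3]
grip_width: 0.0291
grasp_force: 38.0
```

```bash
python3 q.py 2 | grep -v '^2[0-3][0-9] '
```

```text
[0.6347 0.0331 0.3845] yaw 0.135 [ 0.4 -0.2 -2.5] [ 0.01  0.13 -0.  ] 0.028835312725135447 37.99913847818971
stub in tool [-0.019   0.0022  0.3215]
scene stub top pred [328.6 256.9] ring back pred [327.3 248.4] ring ctr+2.6 [329.1 256.2]
col0 293
240 ...................................#......+###........................
241 ...................................#.#....++#+........................
242 ...................................##+#+##+++o........................
243 ...................................++++###+++o........................
244 ...................................++++##++++.........................
245 ...................................o+++###+++.........................
246 ...................................o+#######+.........................
247 ...................................o+#######..........................
248 ...................................++#######+.........................
249 ..................................o++##++++#+.........................
250 .................................++++#+++++++o........................
251 ........................
[... 4319 characters left out ...]
++++++++ooo..............
266 ..........+++++++#++++++++++++++++++++++++++++++++++oooooOOOO.........
267 .........++++++++++#+#++++++++++++++++++++++++++#++ooooooOOOOO........
268 ........+++++++++++++++++++++++++++++++++++++++++ooooooooooooo........
269 .......+++++++++++++#++++++++++++++++++++++++++++oooooooo+oooo........
270 ......++++++++++++ooooo+++++++++++++++++++++++oooooooooo++++oo........
271 ......o+o+++++++#+oooooo++++++++++++++++++++oooooooooooo+++oooo.......
272 .....+ooo+++++++#+ooooooo++++++++++++++++++ooooooooooooo+++ooooo......
273 .....oooo+++++++##++ooooo++++++++++++++++ooooooooooo+oo++++ooooo......
274 .....ooooo++++++##+++oooooo+++++++++++++ooooooooooo++oo++++ooooo......
```

Request:
{"method": "drive_tool", "body": {
  "motion": [
    [[0, 0, 0, 0, 0.001, 0, 0.3], [0, 0, 0, 0, 0.001, 0.004, 0.3], [0, 0, 0, 0, 0.001, 0.008, 0.3], [0, 0, 0, 0, 0.001, 0.011, 0.3], [0, 0, 0, 0, 0.001, 0.011, 0.3]]
  ]
}}

```text
time: 21.95
tool_pos: [0.6347, 0.0321, 0.3728]
tool_rot: [0.0, 0.998, 0.067, -0.0]
contact_force: [0.3, -0.0, -1.5]
grip_width: 0.0292
grasp_force: 38.0
```

```bash
cat > st.py <<'E'
from h import *
import time
s=manip.get_state(); T=T_tool(s); I=np.linalg.inv(T); print(s["time"],T[:3,3].round(4),s["contact_force"].round(1),s["moment"].round(2),"stub in tool",(I@[.6161,.0284,.063,1])[:3].round(4),s["grip_width"])
E
python3 st.py; python3 q.py 3 | sed -n '/^side/,$p' | sed -n 1,40p; python3 st.py
```

```text
21.95 [0.6347 0.0321 0.3728] [ 0.3 -0.  -1.5] [0.08 0.08 0.05] stub in tool [-0.0187  0.0012  0.3098] 0.029157353225321318
side stub top pred [335.1 249.3] ring back pred [327.  256.9] ring ctr+2.6 [334.8 252.5]
col0 300
225 .....................................o++++###+++#..ooooooooooooooooooo
226 .....................................o++++###+++#..ooooooooooooooooooo
227 .....................................o+++++###+++..ooooooooooooooooooo
228 .....................................o++++####+++..ooooooooooooooooooo
229 .....................................o+++####++++..ooooooooooooooooooo
230 .....................................o+++++++++o+..ooooooooooooooooooo
231 .....................................+++++o.+++o+o.ooooooooooooooooooo
232 .....................................+++++o.+++ooo.ooooooooooooooooooo
233 ....................................++++++..+++ooooooooooooooooooooooo
234 ....................................++++++..++++o++ooooooooooooooooooo
235 ....................................++++++..++++o+#+oooooooooooooooooo
236 ....................................++++++...+++o+
[... 1395 characters left out ...]
....##+++++++++o++++++++.##.......................
256 .........................###+++++++o+++++++++##.......................
257 .........................####++++++++++++++###+.......................
258 .........................+#####++++++++++#####........................
259 .........................+++#################+........................
260 ............+++.......++++++###############+++oo......................
261 ...........+++++.....+++++++++###########+++++ooo.....................
262 ...........++++++++++++++++++++++######++++++++oooo...................
22.1 [0.6348 0.0321 0.3734] [-0.1 -0.3 -1.9] [-0.02  0.11  0.  ] stub in tool [-0.0191  0.0012  0.3104] 0.029007015539777595
```

Request:
{"method": "drive_tool", "body": {
  "motion": [
    [[0, 0, 0, 0, 0, 0.003, 0.3], [0, 0, 0, 0, 0, 0.006, 0.3], [0, 0, 0, 0, 0, 0.009, 0.3], [0, 0, 0, 0, 0, 0.0118, 0.3], [0, 0, 0, 0, 0, 0.0118, 0.3], [0, 0, 0, 0, 0, 0.0118, 0.3]]
  ]
}}

```text
time: 22.85
tool_pos: [0.6348, 0.0321, 0.3615]
tool_rot: [-0.0, 0.998, 0.067, 0.0]
contact_force: [-1.0, -0.4, -1.8]
grip_width: 0.0292
grasp_force: 38.0
```

```bash
python3 st.py; python3 q.py 4 | sed -n '/^side/,$p' | sed -n '1,2p;18,50p'; python3 st.py
cat > m.py <<'E'
from h import *
# ring lower/left outline in side view vs prediction for several frames, mid-plane height estimate
D=cam("side"); ctr=np.array([-.0216,.0009,.298])
for f in ("d12","sq1","sq2","sq3","sq4"):
    im=cv2.imread(f"pics/{f}.png"); T=np.load(f"pics/{f}_T.npy"); h=cv2.cvtColor(im,cv2.COLOR_BGR2HSV)
    p=proj(D,(T@[*ctr,1])[:3]); bk=proj(D,(T@[*(ctr+[-.0242,0,0]),1])[:3]); out=[]
    for c in range(int(bk[0])+2,int(bk[0])+15):
        col=im[:,c].astype(float).mean(1); r0=int(bk[1])-6
        d=h[r0:r0+18,c,2]<66; rr=np.nonzero(d)[0]
        out.append((r0+rr.min(),r0+rr.max()) if len(rr) else None)
    print(f,"back pred",bk.round(1),out)
E
python3 m.py
```

```text
22.85 [0.6348 0.0321 0.3615] [-1.  -0.4 -1.8] [-0.    0.12  0.03] stub in tool [-0.0191  0.0012  0.2985] 0.02916911826731209
side stub top pred [335.1 249.3] ring back pred [326.8 261.3] ring ctr+2.6 [334.7 256.8]
col0 300
240 ....................................+++++...++++o+.##########+++++####
241 ....................................+++++....+++o+..##################
242 ...................................o+++++....++++++###################
243 ...................................+++++o....o+++++..#################
244 ...................................+++++o....o+++++...################
245 ...................................+++++.....o+++++......###########..
246 ..................................o++++o......+++++...................
247 ...............................o++++++++......+++++...................
248 .............................o++++++++++oO....+++++o..................
249 .............................+++++###oooOOo...o++++o..................
250 ............................o+++++++oOOOOooo..o+++++..................
251 ...........................o++++++ooOOOOo++o...o
[... 3246 characters left out ...]
(np.int64(259), np.int64(262)), (np.int64(259), np.int64(262)), (np.int64(259), np.int64(262)), (np.int64(259), np.int64(262)), (np.int64(259), np.int64(262)), (np.int64(259), np.int64(262)), (np.int64(259), np.int64(261)), (np.int64(259), np.int64(261))]
sq4 back pred [326.8 261.3] [(np.int64(259), np.int64(262)), (np.int64(259), np.int64(263)), (np.int64(260), np.int64(263)), (np.int64(260), np.int64(263)), (np.int64(261), np.int64(263)), (np.int64(261), np.int64(264)), (np.int64(261), np.int64(264)), (np.int64(261), np.int64(264)), (np.int64(261), np.int64(264)), (np.int64(261), np.int64(264)), (np.int64(261), np.int64(264)), (np.int64(260), np.int64(264)), (np.int64(260), np.int64(264))]
```

```bash
cat > m2.py <<'E'
from h import *
D=cam("side"); ctr=np.array([-.0216,.0009,.298])
def edge(col,a,b,sgn): # strongest gradient subpixel in rows a..b
    g=np.gradient(col)[a:b]*sgn; k=int(g.argmax()); k=min(max(k,1),len(g)-2); y0,y1,y2=g[k-1:k+2]; return a+k+.5*(y0-y2)/(y0-2*y1+y2+1e-9)
for f in ("sq1","sq2","sq3","sq4"):
    im=cv2.imread(f"pics/{f}.png").astype(float).mean(2); T=np.load(f"pics/{f}_T.npy")
    bk=proj(D,(T@[*(ctr+[-.0242,0,0]),1])[:3])
    r=int(round(bk[1])); print(f,"pred",bk.round(2),"TCPz",T[2,3].round(4),"bottom-pred",[round(edge(im[:,c],r,r+7,1)-bk[1],1) for c in range(331,343)])
    # left outer extreme: row-wise dark (ring) col, darkness-weighted row of cols 323..325
    w=np.clip(110-im[r-9:r+2,324],0,None); print("   left extreme row-pred",round((w*np.arange(r-9,r+2)).sum()/w.sum()-bk[1],2), im[r-9:r+2,324].astype(int))
    # right ear arm near blade: outer
    p=proj(D,(T@[*(ctr+[.010,.026,0]),1])[:3]); print("   near ear arm pred",p.round(1), [int(x) for x in im[int(p[1])-5:int(p[1])+6,int(p[0])]])
E
python3 m2.py; sed -n 1,0p /dev/null
```

```text
sq1 pred [327.62 246.38] TCPz 0.4019 bottom-pred [np.float64(3.4), np.float64(3.4), np.float64(3.5), np.float64(3.7), np.float64(3.8), np.float64(4.1), np.float64(4.4), np.float64(0.0), np.float64(4.1), np.float64(4.0), np.float64(3.9), np.float64(3.6)]
   left extreme row-pred -2.64 [110 114 116 108  86  70  70  79  85  89  83]
   near ear arm pred [346.5 245. ] [51, 58, 60, 60, 59, 54, 49, 48, 55, 90, 105]
sq2 pred [326.72 252.59] TCPz 0.3844 bottom-pred [np.float64(3.7), np.float64(4.1), np.float64(4.0), np.float64(4.2), np.float64(4.3), np.float64(4.3), np.float64(4.3), np.float64(4.1), np.float64(3.8), np.float64(3.8), np.float64(3.4), np.float64(3.1)]
   left extreme row-pred -3.66 [116 101  68  46  47  48  49  50  73 102 115]
   near ear arm pred [345.4 251.1] [107, 105, 105, 82, 51, 50, 49, 48, 95, 117, 117]
sq3 pred [326.92 256.98] TCPz 0.3732 bottom-pred [np.float64(4.9), np.float64(5.0), np.float64(5.5), np.float64(5.9), np.float64(5.7), np.float64(5.6), np.float64(5.5), np.float64(5.8), np.float64(5.0), np.float64(4.3), np.float64(4.1), np.float64(3.4)]
   left extreme row-pred -3.93 [ 92 106  95  67  51  49  50  56  71 104 115]
   near ear arm pred [345.6 255.5] [112, 114, 114, 101, 70, 50, 48, 45, 57, 75, 81]
sq4 pred [326.83 261.35] TCPz 0.3616 bottom-pred [np.float64(2.5), np.float64(2.7), np.float64(2.8), np.float64(3.3), np.float64(3.4), np.float64(3.3), np.float64(3.3), np.float64(3.1), np.float64(2.9), np.float64(3.0), np.float64(2.5), np.float64(2.4)]
   left extreme row-pred -3.35 [111 105  78  54  51  51  48  49  52  63  67]
   near ear arm pred [345.4 259.9] [116, 118, 116, 97, 60, 47, 46, 45, 59, 73, 77]
```

Request:
{"method": "drive_tool", "body": {
  "motion": [
    [[0, 0, 0, 0, 0, -0.0008, 0.3], [0, 0, 0, 0, 0, -0.0016, 0.3], [0, 0, 0, 0, 0, -0.0016, 0.3], [0, 0, 0, 0, 0, -0.0016, 0.3]]
  ]
}}

```text
time: 23.5
tool_pos: [0.6348, 0.0321, 0.3631]
tool_rot: [-0.0, 0.998, 0.067, 0.0]
contact_force: [0.1, 0.7, -0.3]
grip_width: 0.0293
grasp_force: 38.0
```

```bash
python3 q.py 5 | sed -n '1,2p'; sed -i 's/("sq1","sq2","sq3","sq4")/("sq2","sq4","sq5")/' m2.py; python3 m2.py
cat > m3.py <<'E'
from h import *
D=cam("side"); T=np.load("pics/sq5_T.npy")
for name,f in (("sq2","sq2"),("sq4","sq4"),("sq5","sq5")):
    T=np.load(f"pics/{f}_T.npy"); t=np.linspace(1.2,2*np.pi-1.2,61)
    for til in (0,.045):
        P=[]
        for a in t:
            x,y=.0242*np.cos(a),.0242*np.sin(a); P.append(proj(D,(T@[-.0216+x,.0009+y,.298+.002+til*(.028-x),1])[:3]))
        P=np.array(P); b=P[30]; print(name,til,"max row of lower outer edge",P[:,1].max().round(2),"at col",P[P[:,1].argmax(),0].round(1))
    im=cv2.imread(f"pics/{f}.png").astype(float).mean(2); r=int(P[:,1].max())
    for c in (334,336,338): print("  ",c,r-5,im[r-5:r+5,c].astype(int))
print("collar top front edge pred rows", [proj(D,(.6163+.0245*np.cos(a),.0284+.0245*np.sin(a),.059)).round(1).tolist() for a in (-2.6,-2.27,-1.9)])
E
python3 m3.py; python3 st.py
```

```text
[0.6348 0.0321 0.363 ] yaw 0.135 [ 1.3  0.1 -1.7] [ 0.03  0.11 -0.01] 0.02940140727280611 37.99907052889466
stub in tool [-0.0188  0.0012  0.3   ]
sq2 pred [326.72 252.59] TCPz 0.3844 bottom-pred [np.float64(3.7), np.float64(4.1), np.float64(4.0), np.float64(4.2), np.float64(4.3), np.float64(4.3), np.float64(4.3), np.float64(4.1), np.float64(3.8), np.float64(3.8), np.float64(3.4), np.float64(3.1)]
   left extreme row-pred -3.66 [116 101  68  46  47  48  49  50  73 102 115]
   near ear arm pred [345.4 251.1] [107, 105, 105, 82, 51, 50, 49, 48, 95, 117, 117]
sq4 pred [326.83 261.35] TCPz 0.3616 bottom-pred [np.float64(2.5), np.float64(2.7), np.float64(2.8), np.float64(3.3), np.float64(3.4), np.float64(3.3), np.float64(3.3), np.float64(3.1), np.float64(2.9), np.float64(3.0), np.float64(2.5), np.float64(2.4)]
   left extreme row-pred -3.35 [111 105  78  54  51  51  48  49  52  63  67]
   near ear arm pred [345.4 259.9] [116, 118, 116, 97, 60, 47, 46, 45, 59, 73, 77]
sq5 pred [326.82 260.82] TCPz 0.363 bottom-pred [np.float64(3.0), np.float64(3.1), np.float64(3.2), np.float64(3.5), np.flo
[... 547 characters left out ...]
  75  84  86]
sq4 0 max row of lower outer edge 263.73 at col 334.4
sq4 0.045 max row of lower outer edge 264.5 at col 333.7
   334 259 [85 69 46 47 47 53 77 88 87 88]
   336 259 [86 69 48 46 48 52 76 85 87 87]
   338 259 [86 67 49 48 48 56 79 87 86 86]
sq5 0 max row of lower outer edge 263.21 at col 334.4
sq5 0.045 max row of lower outer edge 263.98 at col 333.7
   334 258 [84 87 69 46 48 46 59 80 86 87]
   336 258 [85 86 69 48 48 50 54 74 87 86]
   338 258 [86 85 66 49 49 48 58 78 86 86]
collar top front edge pred rows [[331.4, 263.9], [334.9, 264.3], [338.8, 264.0]]
23.65 [0.6348 0.0321 0.363 ] [ 1.3  0.1 -1.7] [ 0.03  0.11 -0.01] stub in tool [-0.019   0.0012  0.3   ] 0.02940140727280611
```

```bash
cat > m4.py <<'E'
from h import *
D=cam("side"); S=cam("scene")
for f in ("d12","sq1"):
    T=np.load(f"pics/{f}_T.npy"); im=cv2.imread(f"pics/{f}.png").astype(float).mean(2)
    for til in (0,.045):
        for e,rr,dz in (("outer low",.0242,.002),("inner up",.0192,-.002)):
            t=np.linspace(1.5,2*np.pi-1.5,121); P=np.array([proj(D,(T@[-.0216+rr*np.cos(a),.0009+rr*np.sin(a),.298+dz+til*(.028-rr*np.cos(a)),1])[:3]) for a in t])
            print(f,til,e,"max row",P[:,1].max().round(2),"col",P[P[:,1].argmax(),0].round(1),"min col",P[:,0].min().round(2),"row",P[P[:,0].argmin(),1].round(1))
    c0=int(P[P[:,1].argmax(),0]); r=int(P[:,1].max())
    for c in range(c0-3,c0+12,3): print("  ",c,r-5,im[r-5:r+9,c].astype(int))
    q=int(P[:,0].min()); rr=int(P[P[:,0].argmin(),1])
    for k in range(rr-5,rr+6,2): print("   row",k,q-6,im[k,q-6:q+8].astype(int))
E
python3 m4.py
```

```text
d12 0 outer low max row 317.32 col 430.0 min col 414.14 row 307.8
d12 0 inner up max row 313.83 col 429.8 min col 417.13 row 306.2
d12 0.045 outer low max row 318.23 col 429.5 min col 414.03 row 308.6
d12 0.045 inner up max row 314.66 col 429.3 min col 417.03 row 307.1
   426 309 [126 125 122 122 122 119 102  65  43  43  88 116 124 124]
   429 309 [126 126 126 124 124 124 121  91  42  42  60 105 123 122]
   432 309 [122 124 127 126 125 124 123  98  54  42  55 103 120 121]
   435 309 [119 121 124 125 127 126 127  94  44  41  70 108 120 121]
   438 309 [121 119 118 123 125 108  71  45  44  70 109 123 120 119]
   row 302 411 [123 122 124 125 110  84  47  43  43  43  46  47  49  56]
   row 304 411 [120 122 122  89  46  43  43  71 104 114 126 126 124 105]
   row 306 411 [119 120 112  51  43  43 107 121 123 124 125 126 126 127]
   row 308 411 [121 121 104  49  45  53 117 122 122 123 123 123 125 125]
   row 310 411 [122 124 116  50  44  42  65 109 120 120 122 122 123 123]
   row 312 411 [123 123 124 111  75  45  42  42  82 109 119 119 121 122]
sq1 0 outer low max row 248.76 col 335.3 min co
[... 305 characters left out ...]
06  96  83 101 115  99  77  61  47  72  90  92  92  95]
   337 241 [ 93  83  97 108 112 102 142 122  49  55  73  86  89  91]
   340 241 [ 91 105 105 103 105 110 105  75  46  61  78  86  85  86]
   343 241 [100 118 116 111 104  90  64  48  69  90  85  81  82  82]
   row 237 320 [116 115 114 113 110 110 107 106  93  80  74  64  57  49]
   row 239 320 [117 119 115 116 116  99  68  49  49  49  67  67  88  88]
   row 241 320 [117 118 116 117  86  52  50  70 101 112 112 111 110 107]
   row 243 320 [114 115 116 118  70  51  75 117 116 116 110 104  96  87]
   row 245 320 [105 107 111 112  85  52  47  65  84  86  91  97 108 112]
   row 247 320 [106  99  93  84  83  80  56  49  50  55  78  80  74  76]
```

Request:
{"method": "drive_tool", "body": {
  "motion": [
    [[0, 0, 0, 0, 0, -0.001, 0.3], [0, -0.009, 0, 0.0027, 0, -0.001, 0.3], [0, -0.018, 0, 0.0054, 0, -0.001, 0.3], [0, -0.027, 0, 0.0081, 0, -0.001, 0.3], [0, -0.036, 0, 0.0107, 0, -0.0008, 0.3], [0, -0.045, 0, 0.0134, 0, -0.0004, 0.3], [0, -0.045, 0, 0.0134, 0, 0, 0.3], [0, -0.045, 0, 0.0134, 0, 0, 0.3], [0, -0.045, 0, 0.0134, 0, 0, 0.3]]
  ]
}}

```text
time: 24.78
tool_pos: [0.648, 0.0338, 0.3631]
tool_rot: [0.001, 0.997, 0.067, -0.022]
contact_force: [-0.0, -0.3, -2.2]
grip_width: 0.029
grasp_force: 38.0
```

```bash
python3 q.py 6 | sed -n '1,2p'; sed 's/("d12","sq1")/("sq5","sq6")/' m4.py > m5.py; python3 m5.py; sed -i 's/("sq2","sq4","sq5")/("sq2","sq5","sq6")/' m2.py; python3 m2.py | grep -A1 -E 'sq|near'
```

```text
[0.648  0.0339 0.3632] yaw 0.135 [ 0.1  1.  -2. ] [0.04 0.05 0.02] 0.028912069195319925 37.99896502867341
stub in tool [-0.0187  0.0012  0.3013]
sq5 0 outer low max row 263.21 col 334.3 min col 323.32 row 257.4
sq5 0 inner up max row 260.52 col 334.3 min col 325.54 row 255.9
sq5 0.045 outer low max row 263.98 col 334.0 min col 323.3 row 258.1
sq5 0.045 inner up max row 261.23 col 334.0 min col 325.52 row 256.6
   331 256 [85 87 86 80 61 49 47 48 73 85 85 86 85 87]
   334 256 [98 92 84 87 69 46 48 46 59 80 86 87 87 89]
   337 256 [90 88 86 86 69 46 47 48 51 74 89 87 86 87]
   340 256 [84 85 85 75 58 45 47 46 63 80 86 87 86 84]
   343 256 [82 81 76 72 60 49 47 64 79 82 82 83 84 81]
   row 251 319 [112 114 114 111 111 107 109 110  88  82  82  83  83  84]
   row 253 319 [114 115 115 116 115  98  65  56  83  83  84  86  86  87]
   row 255 319 [114 113 114 116  91  53  48  58  78  84  85  86  88  89]
   row 257 319 [113 113 114 113  84  51  51  80  83  82  83  83  87  88]
   row 259 319 [ 85 108 111 102  87  51  46  55  63  52  57  71  80  83]
   row 261 319 [58 89 78 67 64 66 57 48 52 48 
[... 1525 characters left out ...]
(3.4), np.float64(4.0), np.float64(4.0), np.float64(3.6), np.float64(3.6), np.float64(3.3), np.float64(3.0), np.float64(2.6)]
   left extreme row-pred -3.04 [109  98  70  53  53  51  49  51  57  66  68]
   near ear arm pred [345.4 259.3] [116, 118, 116, 90, 48, 47, 45, 50, 68, 79, 78]
sq6 pred [326.84 259.89] TCPz 0.3631 bottom-pred [np.float64(4.2), np.float64(4.2), np.float64(4.2), np.float64(4.1), np.float64(4.4), np.float64(4.4), np.float64(4.5), np.float64(4.4), np.float64(4.2), np.float64(3.9), np.float64(3.9), np.float64(3.4)]
   left extreme row-pred -2.64 [109 110  98  70  53  49  49  68  65  62  67]
   near ear arm pred [345.4 259. ] [116, 118, 118, 119, 89, 48, 48, 47, 55, 72, 78]
```

```bash
cat > w.py <<'E'
from h import *
for f in ("w12","wq2","wq5","wq6"):
    im=cv2.imread(f"pics/{f}.png"); g=im.astype(int).mean(2)
    print(f); 
    for c in (287,290,297,347,353): print("  col",c,"rows 206..231",g[206:232,c].astype(int))
    h=cv2.cvtColor(im,cv2.COLOR_BGR2HSV)
for f in ("sq2","sq5","sq6"):
    h=cv2.cvtColor(cv2.imread(f"pics/{f}.png"),cv2.COLOR_BGR2HSV); r0=236 if f=="sq2" else 244
    print(f,"col0 320")
    for r in range(r0,r0+22): print(r,''.join(("#" if h[r,c,2]<62 else "+" if h[r,c,2]<100 else "o" if h[r,c,2]<150 else "O") if h[r,c,1]<95 else '.' for c in range(320,360)))
E
python3 w.py
```

```text
w12
  col 287 rows 206..231 [ 81  83  82  83  82  83  83  84  84  83  83  83  79  78 100 103 100 101
 107 107 110 110 111 112 100  83]
  col 290 rows 206..231 [ 81  81  82  82  82  83  82  84  83  84  84  84  66  58  98 103 102 103
 103 103 104 103 103 100 100 100]
  col 297 rows 206..231 [112 100 102  99  95 150 189 201 171 115  99 101 101 102 102 102 102 102
 101 101 101 101 101 100 102 101]
  col 347 rows 206..231 [107 101  99 176 194 198 200 202 189 127 100 104 103 104 104 103 104 104
 105 105 105 105 105 104 105 105]
  col 353 rows 206..231 [153 152 151 146 145 144 144 147 147 149 151 156 107  65  93 104 106 106
 105 106 107 107 105 104 104 103]
wq2
  col 287 rows 206..231 [ 94  94  94  93  93  93  93  92  93  92  92  92  87  85  90 100 104 104
 111 113 113 112 112 112 100  88]
  col 290 rows 206..231 [ 95  95  94  94  93  92  93  92  93  93  93  92  68  58 113 108 105 106
 105 106 105 106 105 103 101 102]
  col 297 rows 206..231 [ 95  95  94  89  91  92  93  95  97 103 104 105 103 104 105 104 104 104
 103 104 102 103 103 102 104 103]
  col 347 rows 206..231 [ 96  95  92  93  98
[... 3844 characters left out ...]
+oOOOOooo...o++++........
251 .......o++++++++ooooo++o....++++........
252 .......+++++++++++++++++....+++o........
253 .....+#+++++++++++++++++....+++.........
254 .....##+++++++++++++++++....++o.........
255 ....##+++++o++++++++++++...o+++.........
256 ....##+++++oo+++++++++++o..+###.........
257 ....##+++++oo++++++++++++.+###+.........
258 ....+#+++++++++++++++++++###+...........
259 ..++++####++++++++++++#+###.............
260 .++++##+++#++++++++########.............
261 +++++++++++++#############++............
262 ++++++++#++++############++++o..........
263 ++++++++++############+++++++++oo.......
264 +++++++++++++++++#++++++++++++++ooo.....
265 +++++++++++++++++++++++++++++++++ooo....
```

Request:
{"method": "drive_tool", "body": {
  "motion": [
    [[0, 0, 0, 0.0, 0, 0.001, 0.3], [0, 0, 0, 0.0001, 0, 0.002, 0.3], [0, 0, 0, 0.0001, 0, 0.002, 0.3], [0, 0, 0, 0.0001, 0, 0.002, 0.3], [0, 0, 0, 0.0001, 0, 0.002, 0.3]]
  ]
}}

```text
time: 25.55
tool_pos: [0.6481, 0.0339, 0.3611]
tool_rot: [0.002, 0.997, 0.067, -0.022]
contact_force: [0.9, 0.1, -0.9]
grip_width: 0.0289
grasp_force: 38.0
```

```bash
python3 q.py 7 | sed -n '1,2p'; sed 's/("sq2","sq5","sq6")/("sq6","sq7")/; s/("w12","wq2","wq5","wq6")/()/' w.py > w2.py; python3 w2.py
cat > m6.py <<'E'
from h import *
D=cam("side"); S=cam("scene"); a0=.135; c=np.array([.6163,.0284])-.0026*np.array([np.cos(a0),np.sin(a0)])
for z in (.061,.063,.065):
    o=[]
    for dz in (.002,-.002):
        P=np.array([proj(D,(*(c+.0242*np.array([np.cos(t+a0),np.sin(t+a0)])),z+dz)) for t in np.linspace(1.6,2*np.pi-1.6,121)])
        for col in (327,330): 
            k=P[np.abs(P[:,0]-col)<.5]; o.append((dz,col,k[:,1].max().round(2)))
        i=P[:,0].argmin(); o.append(("left",P[i].round(1).tolist()))
    print(z,o)
print("collar top outer at cols",[(p:=proj(D,(.6163+.0245*np.cos(a),.0284+.0245*np.sin(a),.059))).round(1).tolist() for a in np.linspace(2.2,3.6,8)])
E
python3 m6.py
```

```text
[0.6481 0.0339 0.3611] yaw 0.135 [-0.8 -0.5 -2.1] [ 0.05  0.04 -0.01] 0.028954715077912616 37.99908846616745
stub in tool [-0.0188  0.0011  0.2992]
sq6 col0 320
244 ...............+++++o.....+++++...######
245 ...............++++o......+++++o.....###
246 .............oo++++.......+++++o........
247 ...........o+++++++o......+++++o........
248 .........o++++++++++oO....o++++o........
249 .........++++++##oooOOo...o+++++........
250 ........o+++++++oOOOOooo...o++++........
251 .......o++++++++ooooo++o....++++........
252 .......+++++++++++++++++....+++o........
253 .....+#+++++++++++++++++....+++.........
254 .....##+++++++++++++++++....++o.........
255 ....##+++++o++++++++++++...o+++.........
256 ....##+++++oo+++++++++++o..+###.........
257 ....##+++++oo++++++++++++.+###+.........
258 ....+#+++++++++++++++++++###+...........
259 ..++++####++++++++++++#+###.............
260 .++++##+++#++++++++########.............
261 +++++++++++++#############++............
262 ++++++++#++++############++++o..........
263 ++++++++++############+++++++++oo.......
264 +++++++++++++++++#++++++++++++++ooo
[... 1098 characters left out ...]
002, 330, np.float64(262.79)), ('left', [323.5, 257.4]), (-0.002, 327, np.float64(263.27)), (-0.002, 330, np.float64(264.28)), ('left', [323.4, 258.9])]
0.063 [(0.002, 327, np.float64(261.03)), (0.002, 330, np.float64(262.04)), ('left', [323.5, 256.6]), (-0.002, 327, np.float64(262.53)), (-0.002, 330, np.float64(263.54)), ('left', [323.4, 258.1])]
0.065 [(0.002, 327, np.float64(260.29)), (0.002, 330, np.float64(261.24)), ('left', [323.5, 255.9]), (-0.002, 327, np.float64(261.78)), (-0.002, 330, np.float64(262.79)), ('left', [323.5, 257.4])]
collar top outer at cols [[324.4, 257.0], [324.1, 258.1], [324.2, 259.3], [324.7, 260.4], [325.7, 261.4], [327.0, 262.4], [328.6, 263.1], [330.5, 263.8]]
```

```bash
python3 st.py; python3 -c "
from bench import manip
print(manip.finish_job())"
```

```text
25.7 [0.6481 0.0339 0.3611] [-0.8 -0.5 -2.1] [ 0.05  0.04 -0.01] stub in tool [-0.019   0.0011  0.2992] 0.028954715077912616
the job is handed in; nothing more can be done
None
```

I handed the job in at 25.7 s; no verdict came back. The collar is seated and let go, and the squeezed pliers hold the lock ring spread around the groove at about 63.5 mm (±1 mm, from the camera images), apparently clear of the collar.

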